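# Pack the adjustable-dumbbell kit into its case

## Robot

A 6-joint arm with a two-finger parallel gripper is mounted at the origin on the work surface. World frame = base frame: x ahead of the robot, y to its left, z up, the work surface at z = 0. Lengths are in mm, angles in rad, forces in N, time in s.
With the tool pointing down it reaches from about 350 to 925 mm from the base axis. Payload 6.4 kg.
Tool frame: the origin (TCP) lies on the centre line of the jaws, within the pads' length; the fingertips stand 19 mm ahead of it and the grasp point (between the pads) is the TCP (finger_overhang is the distance from the TCP to the fingertips, in mm); z points along the fingers, y is the direction in which the jaws open and shut (so a half turn about z gives the same grasp; the last joint's range is limited). The gripper opens to 85 mm and grips with 20 to 120 N. Pads are 22 mm wide; open, the fingers measure 114 mm over their backs; the gripper's body (76 mm by 85 mm) begins 54 mm behind the grasp point. The pads swing forward as they close: fully open they stand 13 mm farther back than shut.
Start: joints at [1.118, 0.245, 1.558, -0, 1.339, -0.174], TCP at [178.878, 624.913, 250.29] pointing down, gripper open.
Joint ranges: [-3.13, 3.13], [-1.02, 2.26], [0.13, 2.54], [-0.95, 4.09], [0.21, 2.88], [-2.74, 2.74]. Speed limits (rad/s): [2.57, 2.57, 3.14, 3.14, 3.14, 3.14].

## Interface

Orientations are given as a rotation vector (axis times angle).
In Python, from plant import * gives the robot as it stands. Calls block until the motion is done:
- goto(position, orientation): joint-space move of the TCP to a pose.
- move_linear(position, rate=150, frame=None): straight line of the TCP; frame=None keeps the orientation; rate is the mean speed in mm/s.
- movej(angles): joint-space move.
- grip(opening): finger opening in mm; the grip force is fixed at half the most; returns when the fingers have stopped.
- pause(seconds).
- inverse_kinematics(position, orientation): joint angles nearest the present ones, or None.
- state(): the state.
- grab_frame(name): name is "side" or "top" or "wrist"; returns the picture (480x640x3 uint8, red, green, blue); there is no depth.
- get_calibration(name): a dict with "camera_matrix" (3x3 intrinsics, pixels), "T" (4x4, takes a point from camera to world coordinates); the wrist camera has in their place "T_tool_cam" (4x4, takes a point from camera to tool coordinates, whose origin is the TCP and whose axes are the flange's). Camera axes: x right, y up, looking along -z (the intrinsics and any distortion apply to the point x, -y, -z); pixel columns grow to the right and rows downward; lengths in mm; the calibration is good to about 2 mm. A picture is of the moment at which its call begins: read the wrist's pose just before it. get_calibration takes no time and is no camera call.
A pose or a line that the arm cannot do raises IKError and nothing moves.
- close_job(): hands the job in, once; it reports no verdict.
The state is a dict: "time": time; "joint_positions": joint angles; "qvel": joint speeds; "joint_torque": joint torques, N m; "ee_pos": TCP position; "tcp_rot": TCP orientation; "ft_force": force on the tool from outside, world axes, zero at the start; "wrist_torque": the same for the moment, N m; "finger_gap": finger opening in mm.
Only numpy, scipy, OpenCV 4.12 (cv2) and the standard library are available. Lean on these libraries where they do the work, as an engineer would, in place of code of your own. Each camera call takes 0.05 s, during which the arm holds its last target.

## Task

Pack the dumbbell kit into its open case: turn the keeper aside, lay the chrome handle fully down in its cradle and turn the keeper back across it; lay every collar clip that is there flat in a clip nest with its tab in the channel; and slide every steel plate that stands in the rack up out of its slot and stand it on the floor of a case slot of its own size, large plates in the long slots and small ones in the short slots. The handle has to be in before the keeper is turned back, otherwise the order is free, and clips or plates of the same kind may take either of their two places. Leave the jar, the tape roll and the ball on it alone.

Things in the scene. Friction and masses are not known exactly. Their poses are not given: they have to be found in the camera images.
- case: open carry case, fixed; black shell, grey insert; 222 (x) by 384 mm (y), wall 40 high, 5 thick, floor 5; lid open behind (+x). Origin under its middle. Front (-x): handle cradle along y, 56 mm before the origin; 108 mm behind it a row along y: clip nest, short slot, long slot, long slot, short slot, clip nest. Slots 44 mm apart, blocks between them 38 mm high
- cradle (a point): handle's centre when fully down in its cradle, 27 mm above the stool; rod along the case's y, either way round. Two pairs of ribs, 29 mm high, 34 mm apart, take the rod ends from 72 to 140 mm out on each side; the flanges drop just inside them (5 mm play endwise). The middle is open for fingers, 34 mm on each side of the grip
- keeper (a joint): keeper, a steel turn-button on a post by the cradle: 0 = across the cradle, grows clockwise from above, 1.55 (stop) = aside; from 1.4 up it clears the handle. Starts at 0 to 0.5. Friction 0.05 N m, stays put. At q its arm points along (-cos q, sin q) in the case's x, y, reaches 46 mm from the pivot, is 14 mm wide, underside 44 mm above the stool, 3 mm over the seated rod
- keeper_fin (a point): middle of the keeper's thumb fin, on the vertical pivot axis: the fin is an upright bar 10 mm thick, 40 mm long (along the arm) and 20 mm tall, from 50 to 70 mm above the stool top; this point is 60 mm up
- handle: chrome dumbbell handle lying on the stool: rod 260 mm long, 28 mm thick; dark grip 32 mm thick over the middle 118 mm; two hexagonal flanges 44 mm across flats, 8 mm thick, centred 63 mm either side of the middle; about 0.65 kg. Origin at its centre, 22 mm above what it lies on; x axis along the rod
- rack: slotted plate rack of dark steel, fixed: base 190 (x) by 85 mm, 6 mm thick; four slots in a row along its x at -72, -24, 24, 72 mm, each between two 3 mm fins (60 mm long, 15 mm apart, tops 46 mm above the stool). Plates rest on two rods: centre of a large plate 57 mm, of a small one 42 mm above the stool. Origin under its centre
- plate_l1: large steel weight plate, a disc 96 mm in diameter and 10 mm thick (0.5 kg), its bore closed with a black plug; at the start it stands on edge in a slot of the rack, leaning by up to 6 degrees. Origin at its centre; its x axis is the disc's axis. May be absent
- plate_l2: large steel weight plate, a disc 96 mm in diameter and 10 mm thick (0.5 kg), its bore closed with a black plug; at the start it stands on edge in a slot of the rack, leaning by up to 6 degrees. Origin at its centre; its x axis is the disc's axis. May be absent
- plate_s1: small steel weight plate, a disc 70 mm in diameter and 10 mm thick (0.25 kg), its bore closed with a black plug; at the start it stands on edge in a slot of the rack, leaning by up to 6 degrees. Origin at its centre; its x axis is the disc's axis. May be absent
- plate_s2: small steel weight plate, a disc 70 mm in diameter and 10 mm thick (0.25 kg), its bore closed with a black plug; at the start it stands on edge in a slot of the rack, leaning by up to 6 degrees. Origin at its centre; its x axis is the disc's axis. May be absent
- slot_l1 (a point): long slot of the case insert: 102 mm long along the case's x, 16 mm wide along its y, 33 mm deep; this point is where the centre of a 96 mm plate is when it stands on the slot floor (48 mm above the case floor)
- slot_l2 (a point): long slot of the case insert: 102 mm long along the case's x, 16 mm wide along its y, 33 mm deep; this point is where the centre of a 96 mm plate is when it stands on the slot floor (48 mm above the case floor)
- slot_s1 (a point): short slot of the case insert: 76 mm long along the case's x, 16 mm wide along its y, 33 mm deep; this point is where the centre of a 70 mm plate is when it stands on the slot floor (35 mm above the case floor)
- slot_s2 (a point): short slot of the case insert: 76 mm long along the case's x, 16 mm wide along its y, 33 mm deep; this point is where the centre of a 70 mm plate is when it stands on the slot floor (35 mm above the case floor)
- clip_a: grey plastic collar clip lying flat: a ring 50 mm across, 27 mm bore, 22 mm high, with a lever tab 16 mm wide and 18 mm high that reaches from the ring to 55 mm from its centre along the clip's -x. Origin at the ring's centre on its underside. May be absent
- clip_b: grey plastic collar clip lying flat: a ring 50 mm across, 27 mm bore, 22 mm high, with a lever tab 16 mm wide and 18 mm high that reaches from the ring to 55 mm from its centre along the clip's -x. Origin at the ring's centre on its underside. May be absent
- nest_a (a point): clip nest: this point on its floor (5 mm above the stool) is where the ring's underside centre belongs; the tab points to the case's -x, in a channel 22 mm wide between two blocks 27 to 50 mm before this point. Two slanted blocks, 3 mm clear of the ring, stand on its +x side; all tops 21 mm above the stool. Open for 27 mm on both y sides of the ring for the fingers
- nest_b (a point): clip nest: this point on its floor (5 mm above the stool) is where the ring's underside centre belongs; the tab points to the case's -x, in a channel 22 mm wide between two blocks 27 to 50 mm before this point. Two slanted blocks, 3 mm clear of the ring, stand on its +x side; all tops 21 mm above the stool. Open for 27 mm on both y sides of the ring for the fingers
- jar: glass jar with screw lid, 72 mm across, 105 mm high, loose; leave alone. Origin under its centre
- tape: roll of tape, 90 mm across, 38 mm high, with the lacrosse ball sitting in it; leave alone. Origin under its centre
- ball_center (a point): centre of the green lacrosse ball, 63 mm across, sitting on the tape roll; leave alone
Things that resemble listed ones, but are neither listed nor needed, are in the scene too. What is shaped like the plate_s1 but blue or pink is not meant.

How it is judged:
By the outcome, as a careful person would: the job done as asked, in the order asked, and still so for the second after the job is handed in, with the robot touching nothing.
Of clip_a, clip_b, plate_l1, plate_l2, plate_s1, plate_s2 only 4 to 6 are there at a start; the rules pass over those that are not, and their reading is None.
At some moment in a run one of handle, clip_a, clip_b may be knocked a few centimetres aside while the robot is not near it.
It also fails if it takes over 210 s, if anything falls off the work surface, if the arm or the gripper's body presses on something with over 40 N, if the wrist force passes 120 N, or if a joint passes its speed limit or range.

## Working session

There is one attempt and no reset: what is moved stays moved. The work goes in short steps, each a Python script; the robot and the scene stay as the last script left them, time stands still between calls to the robot, and variables do not carry over. Pictures are saved under pics/ and viewed, and the job is handed in when it is done.

```bash
mkdir -p pics; ls; python3 - <<'E'
from plant import *
import cv2
for n in ["side","top","wrist"]:
    im=grab_frame(n); cv2.imwrite(f"pics/{n}0.png",im[:,:,::-1])
    c=get_calibration(n); print(n,c)
print(state())
E
```

```text
pics
side {'camera_matrix': array([[492.81567767,   0.        , 321.15509467],
       [  0.        , 492.81567767, 242.1013203 ],
       [  0.        ,   0.        ,   1.        ]]), 'T': array([[ 8.55761412e-01,  3.27113270e-01, -4.00835770e-01,
         1.57545320e+02],
       [-5.17280851e-01,  5.26534996e-01, -6.74671342e-01,
        -7.65117200e+02],
       [-9.63988826e-03,  7.84702368e-01,  6.19797762e-01,
         7.16845489e+02],
       [ 0.00000000e+00,  0.00000000e+00,  0.00000000e+00,
         1.00000000e+00]])}
top {'camera_matrix': array([[610.8431447 ,   0.        , 309.46380888],
       [  0.        , 610.8431447 , 239.72266047],
       [  0.        ,   0.        ,   1.        ]]), 'T': array([[-2.83603388e-02,  9.87042185e-01, -1.57934847e-01,
         3.32642063e+02],
       [-9.99576506e-01, -2.90339542e-02, -1.95909442e-03,
        -3.74669498e+01],
       [-6.51918196e-03,  1.57812402e-01,  9.87447592e-01,
         1.41093893e+03],
       [ 0.00000000e+00,  0.00000000e+00,  0.00000000e+00,
         1.00000000e+00]])}
wrist {'camera_matrix': array([[395.20566264, 
[... 465 characters left out ...]
     1.00000000e+00]])}
{'time': 0.15, 'joint_positions': array([ 1.11789802e+00,  2.45654871e-01,  1.55872263e+00, -1.01625466e-05,
        1.33873806e+00, -1.74104954e-01]), 'qvel': array([ 0.00083185, -0.00282817, -0.0046151 , -0.00017057, -0.00323461,
        0.00112369]), 'joint_torque': array([ 5.39339289e-04, -4.29986036e+01, -3.26552367e+01, -9.04051012e-05,
        3.57395031e-03, -1.26848309e-05]), 'ee_pos': array([178.69801574, 624.53472509, 249.43878702]), 'tcp_rot': array([-4.36442982e-01, -3.11066313e+00,  2.28003944e-03]), 'ft_force': array([ 0.64954544, -1.07831932, -0.81064245]), 'wrist_torque': array([-0.0003898 , -0.00505687, -0.07433176]), 'finger_gap': 85.67691269690948}
```

View pics/top0.png

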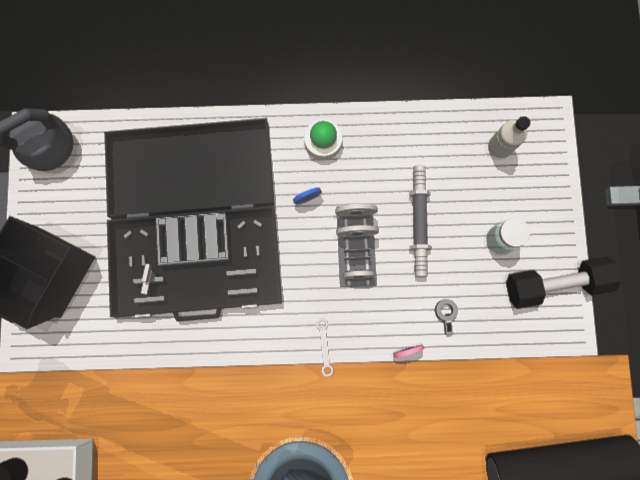

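View pics/side0.png

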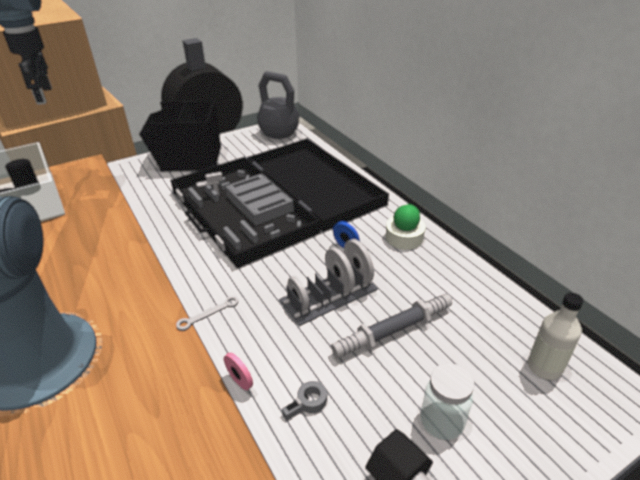

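View pics/wrist0.png

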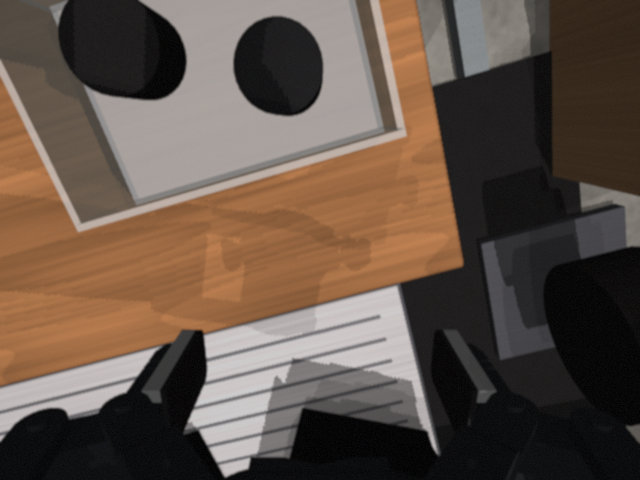

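```bash
cat > h.py <<'E'
import numpy as np, cv2
from plant import *
from scipy.spatial.transform import Rotation as R
def cam(n,pose=None):
    c=get_calibration(n); K=np.array(c["camera_matrix"])
    if n=="wrist":
        T=np.eye(4); T[:3,:3]=R.from_rotvec(pose[1]).as_matrix(); T[:3,3]=pose[0]
        T=T@np.array(c["T_tool_cam"])
    else: T=np.array(c["T"])
    return K,T
def ray(n,uv,pose=None):
    K,T=cam(n,pose); d=np.linalg.inv(K)@np.array([uv[0],uv[1],1.]); d=np.array([d[0],-d[1],-d[2]])
    return T[:3,3],T[:3,:3]@d
def plane(n,uv,z,pose=None):
    o,d=ray(n,uv,pose); return o+d*(z-o[2])/d[2]
def proj(n,p,pose=None):
    K,T=cam(n,pose); q=T[:3,:3].T@(np.array(p,float)-T[:3,3]); q=np.array([q[0],-q[1],-q[2]]); q=K@q; return q[:2]/q[2]
def tri(n1,u1,n2,u2,p1=None,p2=None):
    o1,d1=ray(n1,u1,p1);o2,d2=ray(n2,u2,p2); d1/=np.linalg.norm(d1);d2/=np.linalg.norm(d2)
    A=np.stack([d1,-d2],1); s=np.linalg.lstsq(A,o2-o1,rcond=None)[0]
    a=o1+d1*s[0];b=o2+d2*s[1]; return (a+b)/2,np.linalg.norm(a-b)
E
python3 - <<'E'
import cv2
t=cv2.imread("pics/top0.png"); s=cv2.imread("pics/side0.png")
def crop(im,x0,y0,x1,y1,k,n): cv2.imwrite(n,cv2.resize(im[y0:y1,x0:x1],None,fx=k,fy=k,interpolation=cv2.INTER_CUBIC))
crop(t,95,110,295,330,2.7,"pics/c1.png")
crop(t,290,150,480,380,2.6,"pics/c2.png")
crop(s,160,130,400,330,3.2,"pics/c3.png")
crop(s,220,330,480,480,3,"pics/c4.png")
E
```

```text
(no output)
```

View pics/c1.png

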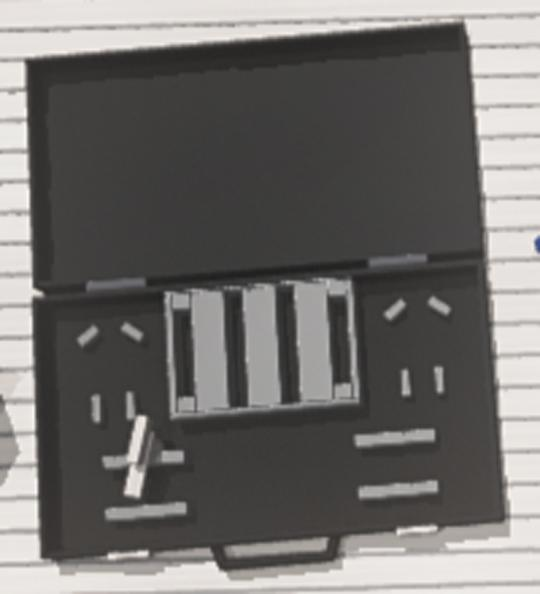

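View pics/c2.png

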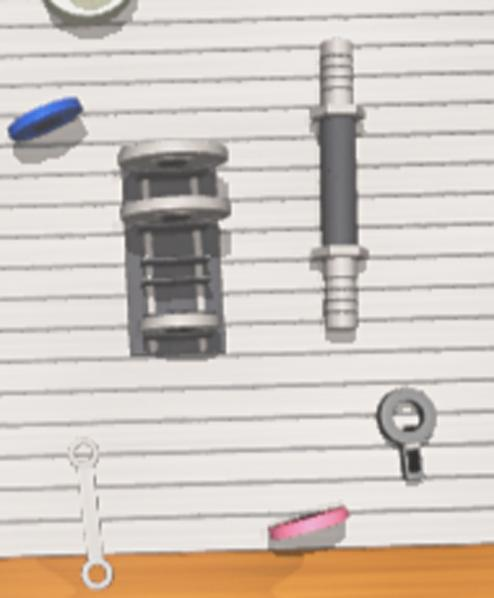

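View pics/c3.png

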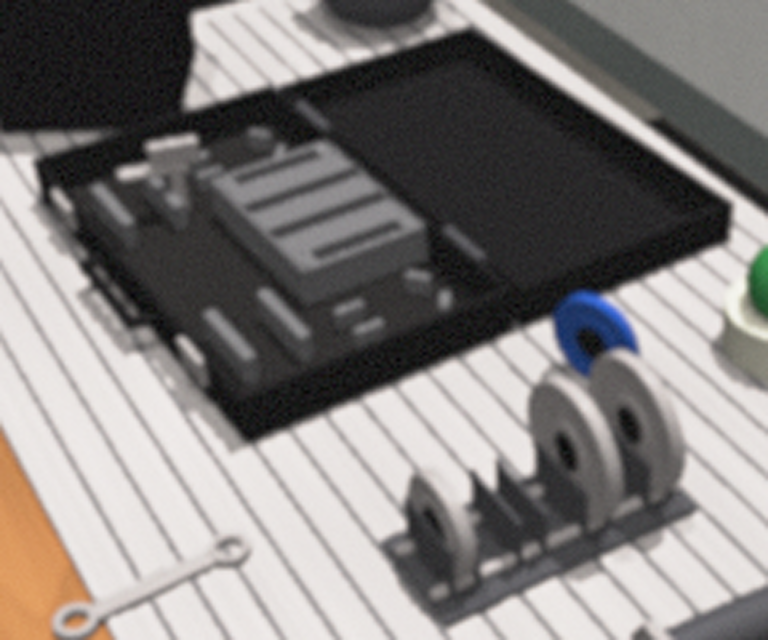

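View pics/c4.png

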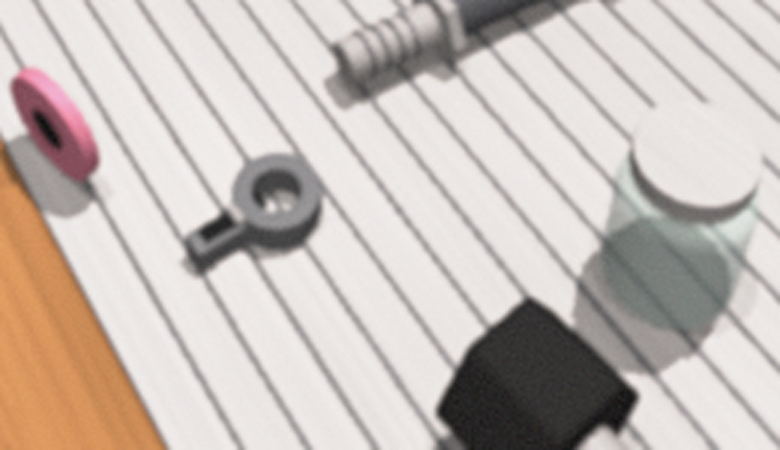

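```bash
python3 - <<'E'
from h import *
np.set_printoptions(precision=1,suppress=True)
c1=lambda u,v:(95+u/2.7,110+v/2.7)
c2=lambda u,v:(290+u/2.6,150+v/2.6)
c3=lambda u,v:(160+u/3.2,130+v/3.2)
c4=lambda u,v:(220+u/3,330+v/3)
print("wrench far",*tri("top",c2(83,451),"side",c3(231,549)))
print("wrench near",*tri("top",c2(97,574),"side",c3(75,617)))
print("clip ring",*tri("top",c2(407,417),"side",c4(278,185)))
print("case FR rim",*tri("top",c1(505,520),"side",c3(245,405)))
for n,p in dict(FL=(42,557),FR=(505,520),BL=(35,292),BR=(483,262),LBL=(27,60),LBR=(465,22)).items(): print(n,plane("top",c1(*p),40))
for n,p in dict(kA=(140,417),kB=(133,497),fA=(150,432),fB=(140,463)).items(): print(n,plane("top",c1(*p),47))
print("block corners",[plane("top",c1(*p),43) for p in [(164,292),(353,278),(360,403),(173,418)]])
print("nest wedges",[plane("top",c1(*p),21) for p in [(88,335),(132,331),(97,408),(130,405),(395,308),(439,305),(406,382),(439,379)]])
print("ribs",[plane("top",c1(*p),29) for p in [(102,462),(184,457),(106,515),(186,508),(355,440),(434,435),(359,492),(438,487)]])
print("clip",plane("top",c2(407,417),22),plane("top",c2(413,478),18))
print("handle ends",plane("top",c2(336,40),22),plane("top",c2(341,330),22),"flanges",plane("top",c2(337,111),22),plane("top",c2(340,253),22))
print("rack",[plane("top",c2(*p),6) for p in [(120,165),(221,160),(226,355),(130,357)]])
E
```

```text
wrench far [364.3 -57.9   1.6] 1.7850013345329734
wrench near [259.  -66.6   6.7] 3.067356358094452
clip ring [ 386.9 -340.4   22.5] 5.770411347845631
case FR rim [414.3  30.   35.8] 5.648245403777449
FL [391.9 414.1  40. ]
FR [411.4  30.6  40. ]
BL [615.5 425.2  40. ]
BR [630.2  44.7  40. ]
LBL [821.1 437.1  40. ]
LBR [843.9  56.2  40. ]
kA [505.2 332.7  47. ]
kB [438.8 337.6  47. ]
fA [492.4 324.2  47. ]
fB [466.8 332.1  47. ]
block corners [array([611.7, 314.9,  43. ]), array([619. , 154.8,  43. ]), array([512.2, 149.7,  43. ]), array([504.1, 306.1,  43. ])]
nest wedges [array([580.5, 385.3,  21. ]), array([582.9, 347.6,  21. ]), array([517.3, 376.4,  21. ]), array([519. , 348.4,  21. ]), array([596.3, 122. ,  21. ]), array([597.8,  84.3,  21. ]), array([531.9, 113.4,  21. ]), array([533.7,  85.2,  21. ])]
ribs [array([470.3, 369. ,  29. ]), array([472.5, 300. ,  29. ]), array([425.8, 364.9,  29. ]), array([429.7, 297.9,  29. ]), array([482.7, 156. ,  29. ]), array([485. ,  89.4,  29. ]), array([438.9, 153. ,  29. ]), array([441.2,  86.7,  29. ])]
clip [ 384.2 -339.5   22. ] [ 331.8 -342.2   18. ]
handle ends [ 723.7 -297.1   22. ] [ 461.5 -286.6   22. ] flanges [ 658.1 -294.2   22. ] [ 529.7 -289.6   22. ]
rack [array([617.8, -99. ,   6. ]), array([ 619.7, -190.2,    6. ]), array([ 443.8, -186.6,    6. ]), array([ 444.5, -101.7,    6. ])]
```

```bash
cat >> h.py <<'E'
def down(phi): return (R.from_euler('z',phi)*R.from_euler('x',np.pi)).as_rotvec()
def snap(name,n="wrist"):
    s=state(); im=grab_frame(n)[:,:,::-1].copy(); cv2.imwrite(f"pics/{name}.png",im)
    p=(np.array(s["ee_pos"]),np.array(s["tcp_rot"])); np.save(f"pics/{name}.npy",np.array(p)); return im,p
def load(name): return cv2.imread(f"pics/{name}.png"),np.load(f"pics/{name}.npy")
E
python3 - <<'E'
from h import *
np.set_printoptions(precision=2,suppress=True)
r=R.from_rotvec(state()["tcp_rot"]).as_matrix(); print(np.arctan2(r[1,0],r[0,0]))
for p in [(512,230,260),(540,230,60),(455,230,60),(580,-145,250),(590,-292,30),(385,-340,20),(480,330,70),(560,360,20),(560,100,20),(615,-145,90),(470,-145,70)]:
    print(p,[(k,inverse_kinematics(p,down(k))) for k in (-np.pi/2,0,np.pi/2,np.pi)])
E
```

```text
2.8628014537977413
(512, 230, 260) [(-1.5707963267948966, None), (0, array([ 0.22,  0.03,  1.78, -0.  ,  1.33,  1.79])), (1.5707963267948966, array([ 0.22,  0.03,  1.78, -0.  ,  1.33,  0.22])), (3.141592653589793, array([ 0.22,  0.03,  1.78,  0.  ,  1.33, -1.35]))]
(540, 230, 60) [(-1.5707963267948966, None), (0, array([ 0.21,  0.34,  1.82, -0.  ,  0.98,  1.78])), (1.5707963267948966, array([ 0.21,  0.34,  1.82, -0.  ,  0.98,  0.21])), (3.141592653589793, array([ 0.21,  0.34,  1.82,  0.  ,  0.98, -1.36]))]
(455, 230, 60) [(-1.5707963267948966, None), (0, array([ 0.25,  0.19,  2.02, -0.  ,  0.94,  1.82])), (1.5707963267948966, array([ 0.25,  0.19,  2.02, -0.  ,  0.94,  0.25])), (3.141592653589793, array([ 0.25,  0.19,  2.02,  0.  ,  0.94, -1.33]))]
(580, -145, 250) [(-1.5707963267948966, array([-0.43,  0.13,  1.7 , -0.  ,  1.32,  2.71])), (0, array([-0.43,  0.13,  1.7 , -0.  ,  1.32,  1.14])), (1.5707963267948966, array([-0.43,  0.13,  1.7 ,  0.  ,  1.32, -0.43])), (3.141592653589793, array([-0.43,  0.13,  1.7 ,  0.  ,  1.32, -2.01]))]
(590, -292, 30) [(-1.5707963267948966, array([-0.
[... 1246 characters left out ...]
-0.02,  0.38,  1.87, -0.  ,  0.89, -0.02])), (3.141592653589793, array([-0.02,  0.38,  1.87,  0.  ,  0.89, -1.59]))]
(615, -145, 90) [(-1.5707963267948966, array([-0.41,  0.39,  1.7 , -0.  ,  1.06,  2.73])), (0, array([-0.41,  0.39,  1.7 , -0.  ,  1.06,  1.16])), (1.5707963267948966, array([-0.41,  0.39,  1.7 ,  0.  ,  1.06, -0.41])), (3.141592653589793, array([-0.41,  0.39,  1.7 ,  0.  ,  1.06, -1.98]))]
(470, -145, 70) [(-1.5707963267948966, array([-0.53,  0.13,  2.06, -0.  ,  0.95,  2.61])), (0, array([-0.53,  0.13,  2.06, -0.  ,  0.95,  1.04])), (1.5707963267948966, array([-0.53,  0.13,  2.06,  0.  ,  0.95, -0.53])), (3.141592653589793, array([-0.53,  0.13,  2.06,  0.  ,  0.95, -2.1 ]))]
```

```bash
python3 - <<'E'
from h import *
goto((512,230,260),down(np.pi+.056)); pause(.3); snap("w1")
goto((500,230,260),down(.056)); pause(.3); snap("w2")
print(state()["time"])
E
```

```text
5.375
```

View pics/w1.png

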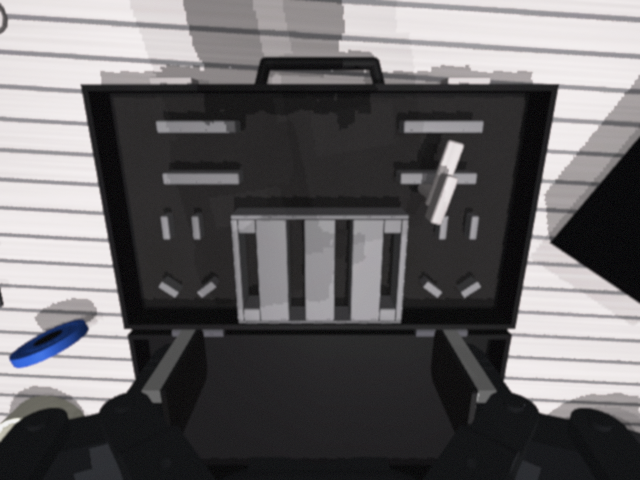

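View pics/w2.png

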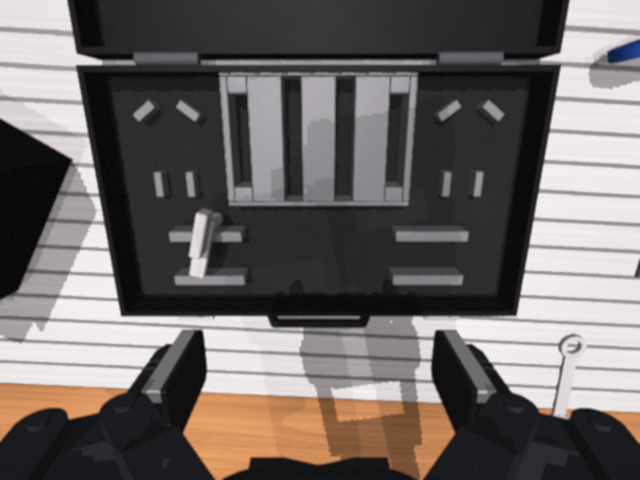

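```bash
python3 - <<'E'
from h import *
np.set_printoptions(precision=1,suppress=True)
for n in ("w1","w2"):
    im,p=load(n); g=cv2.cvtColor(im,cv2.COLOR_BGR2GRAY)
    m=((g>75)&(g<200)).astype(np.uint8); m[330:]=0
    if n=="w2": m[:70]=0; 
    k,l,st,c=cv2.connectedComponentsWithStats(m)
    for i in range(1,k):
        if 100<st[i,4]<30000 and 100<c[i][0]<540: print(n,st[i],c[i],plane("wrist",c[i],21,p)[:2],plane("wrist",c[i],29,p)[:2],plane("wrist",c[i],38,p)[:2])
for n in ("w1","w2"):
    im,p=load(n); cv2.imwrite(f"pics/{n}c.png",cv2.resize(im[60:340,80:560],None,fx=1.65,fy=1.65,interpolation=cv2.INTER_CUBIC))
E
```

```text
w1 [ 267   71  105   14 1141] [314.9  78. ] [397.8 218.7] [398.6 218.8] [399.4 219. ]
w1 [156 120  78  13 912] [193.8 126.5] [442.6 115.1] [442.3 117.5] [442.  120.3]
w1 [404 120  80  13 991] [443.7 126.2] [430.1 333. ] [430.1 330.6] [430.1 327.9]
w1 [ 423  140   55  100 1208] [447.  188.2] [483.5 344.6] [482.4 341.9] [481.  338.9]
w1 [162 173  78  12 916] [200.4 178.5] [487.5 119.2] [486.3 121.5] [484.8 124.1]
w1 [400 173  27  12 293] [412.3 178.2] [476.4 311.6] [475.4 309.7] [474.2 307.5]
w1 [  230   215   179   109 12845] [319.7 267.4] [567.7 232.5] [564.6 232.3] [561.2 232.1]
w1 [160 216  11  24 198] [165.1 227.4] [535.6  83.9] [533.3  87. ] [530.7  90.5]
w1 [191 216  10  24 185] [195.6 227.5] [534.1 112.8] [531.8 115.3] [529.2 118.1]
w1 [469 216  10  24 193] [473.6 227.5] [519.  375.6] [517.1 372.3] [514.9 368.5]
w1 [423 281  19  17 170] [432.2 289.1] [584.4 346. ] [581.  343.3] [577.2 340.2]
w1 [158 282  21  16 169] [168.2 289.3] [599.7  82.8] [595.9  85.9] [591.7  89.4]
w1 [197 282  19  16 158] [206.1 289.3] [597.4 120.6] [593.8 122.9] [589.6 125.4]
w1 [461 282  20  16 168] [4
[... 593 characters left out ...]
83.8] [517.4 379.9] [518.8 376.7] [520.4 373.2]
w2 [185 171  11  27 219] [189.9 183.7] [519.2 351. ] [520.5 348.5] [522.1 345.6]
w2 [442 171  10  26 204] [446.4 183.6] [532.4 117. ] [533.4 119.7] [534.7 122.6]
w2 [473 171  11  26 218] [478.  183.4] [534.1  88.3] [535.2  91.5] [536.3  95.2]
w2 [ 168  209   77   77 1709] [202.5 256.2] [449.4 342.2] [452.3 339.8] [455.6 337.2]
w2 [217 230  25  12 264] [229.5 235.9] [471.4 315.6] [473.8 313.9] [476.5 311.9]
w2 [395 230  74  12 870] [431.7 235.5] [482.6 123.2] [484.8 125.7] [487.3 128.5]
w2 [393 274  71  12 776] [427.8 279. ] [437.9 120.4] [441.1 123. ] [444.6 125.8]
w2 [278 316  82   3 244] [318.5 317. ] [389.9 226.1] [394.2 226.3] [398.9 226.6]
```

View pics/w1c.png

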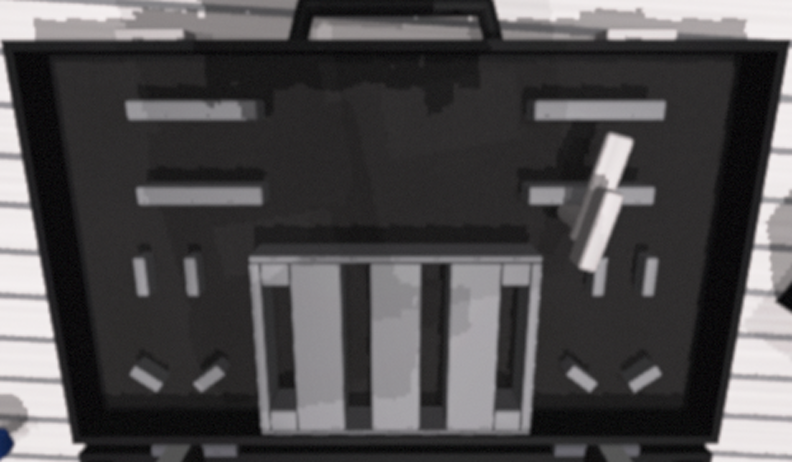

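View pics/w2c.png

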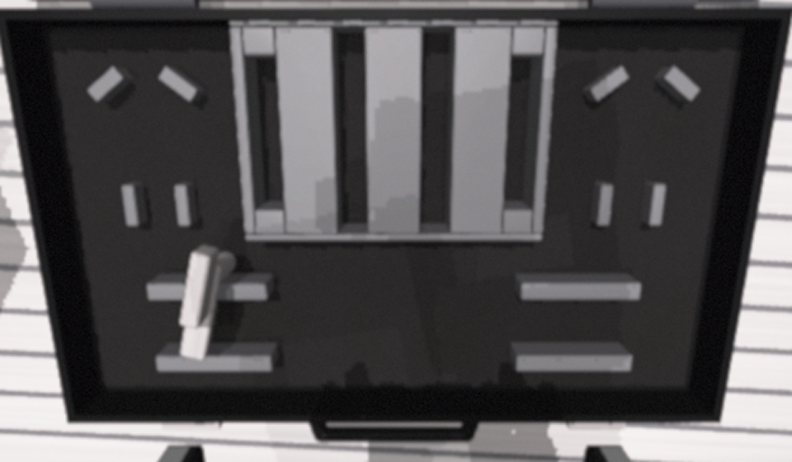

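```bash
python3 - <<'E'
from h import *
np.set_printoptions(precision=2,suppress=True)
a,p=load("w1"); b,q=load("w2")
f=lambda u,v:(80+u/1.65,60+v/1.65)
for uv in [(602,230),(610,190),(592,268)]: print("fin w1",plane("wrist",f(*uv),70,p)-[1,-2.1,0])
for uv in [(198,288),(206,250),(190,325)]: print("fin w2",plane("wrist",f(*uv),70,q)+[1,-2.1,0])
print("arm tip w1",plane("wrist",f(620,136),47,p)-[1,-2.1,0],"w2",plane("wrist",f(194,357),50,q)+[1,-2.1,0])
c,s=np.cos(.057),np.sin(.057)
L=lambda P:np.array([[c,s],[-s,c]])@(np.array(P[:2])-[513,231])
for n,w,pp,sg in (("w1",(602,230),p,-1),("w2",(198,288),q,1)): print(L(plane("wrist",f(*w),70,pp)+np.array([1,-2.1,0])*sg))
for n,z in (("a",21),("b",29)): pass
E
```

```text
fin w1 [484.38 330.08  70.  ]
fin w1 [465.12 330.83  70.  ]
fin w1 [503.47 328.16  70.  ]
fin w2 [487.07 327.09  70.  ]
fin w2 [506.71 322.4   70.  ]
fin w2 [467.19 331.95  70.  ]
arm tip w1 [441.08 339.15  47.  ] w2 [441.22 336.81  50.  ]
[-22.93 100.55]
[-20.42  97.41]
```

```bash
python3 - <<'E'
from h import *
np.set_printoptions(precision=2,suppress=True)
piv=(485.7,328.6)
ph=np.pi+.057-.28
goto((*piv,160),down(ph)); grip(40); move_linear((*piv,74),150); 
s=state(); print(s["ft_force"],s["ee_pos"]); grip(13)
s=state(); print(s["ft_force"],s["finger_gap"],s["time"])
snap("k1")
goto((*piv,74),down(np.pi+.057-1.0)); s=state(); print(s["ft_force"],s["wrist_torque"])
goto((*piv,74),down(np.pi+.057-1.62)); s=state(); print(s["ft_force"],s["wrist_torque"])
grip(40); move_linear((*piv,160),200)
goto((470,300,260),down(np.pi+.057)); pause(.2); snap("k2"); print(state()["time"])
E
```

```text
[ 0.12  0.42 -0.05] [486.32 328.88  74.76]
[-0.95 -0.31  0.78] 13.242915953185507 9.275
[ 0.21  2.72 -0.54] [ 0.33 -0.04  0.02]
[-1.84  0.16  0.61] [0.03 0.16 0.03]
13.3667
```

View pics/k1.png

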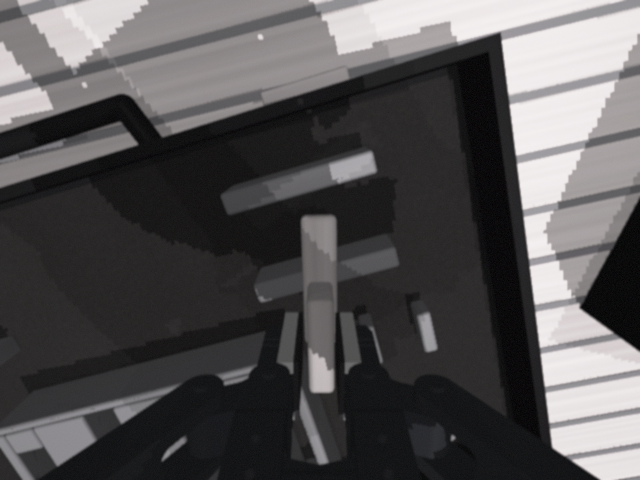

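View pics/k2.png

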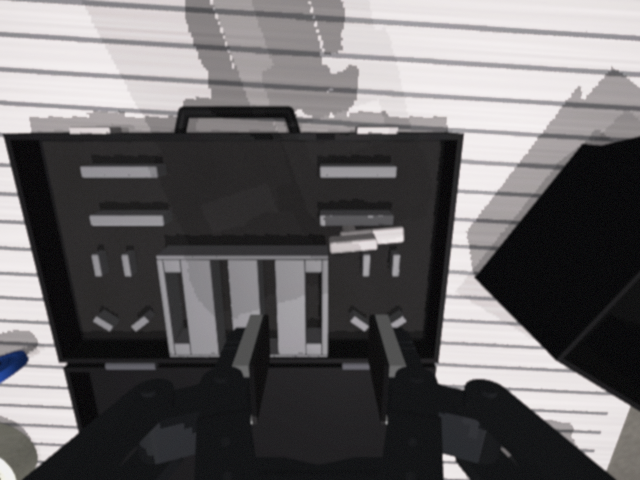

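```bash
python3 - <<'E'
from h import *
np.set_printoptions(precision=2,suppress=True)
goto((530,-230,300),down(0)); pause(.2); snap("r1"); snap("t1","top"); print(state()["time"],state()["ee_pos"])
E
```

```text
15.6 [ 530.12 -229.62  299.97]
```

View pics/r1.png

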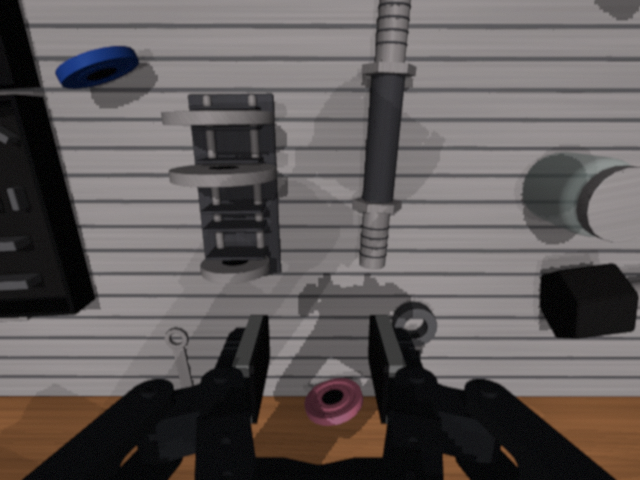

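View pics/t1.png

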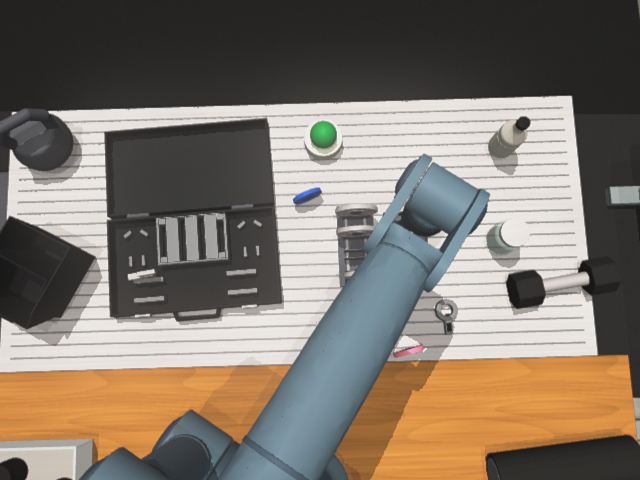

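```bash
python3 - <<'E'
from h import *
np.set_printoptions(precision=2,suppress=True)
im,p=load("r1"); g=cv2.cvtColor(im,cv2.COLOR_BGR2GRAY)
m=np.zeros_like(g); m[74:203,355:412]=(g[74:203,355:412]<75); 
k,l,st,c=cv2.connectedComponentsWithStats(m); i=1+np.argmax(st[1:,4]); print(st[i],c[i])
ys,xs=np.where(l==i); pts=np.stack([xs,ys],1).astype(np.float32)
r=cv2.minAreaRect(pts); print(r)
ctr=r[0]; print("grip ctr",plane("wrist",ctr,24,p)+[1,-2.1,0])
for uv in [(388,71),(376.5,206),(394,0),(372.5,264)]: print(plane("wrist",uv,22,p)+[1,-2.1,0])
vx,vy,x0,y0=cv2.fitLine(pts,cv2.DIST_L2,0,.01,.01).ravel()
a=plane("wrist",(x0+vx*50,y0+vy*50),24,p); b=plane("wrist",(x0-vx*50,y0-vy*50),24,p); d=a-b; print("ang",np.arctan2(d[1],d[0]))
cv2.imwrite("pics/r1c.png",cv2.resize(im[0:290,340:440],None,fx=2,fy=2)); 
cv2.imwrite("pics/r1d.png",cv2.resize(im[80:300,140:310],None,fx=3.5*.75,fy=3.5*.75,interpolation=cv2.INTER_CUBIC))
# top image
t=cv2.imread("pics/top0.png"); g=cv2.cvtColor(t,cv2.COLOR_BGR2GRAY); m=np.zeros_like(g); m[150:290,405:435]=g[150:290,405:435]<110
k,l,st,c=cv2.connectedComponentsWithStats(m); i=1+np.argmax(st[1:,4]); print("top",st[i],c[i],plane("top",c[i],24))
E
```

```text
[ 356   74   56  129 4426] [382.1  135.77]
((383.45355224609375, 137.82940673828125), (47.9808235168457, 130.5394744873047), 3.2052159309387207)
grip ctr [ 595.69 -292.27   24.  ]
[ 655.14 -293.61   22.  ]
[ 528.12 -289.03   22.  ]
[ 712.26 -295.63   22.  ]
[ 464.44 -287.75   22.  ]
ang -0.03382741283593951
top [411 194  18  50 457] [419.25 217.44] [ 599.12 -289.7    24.  ]
```

View pics/r1c.png

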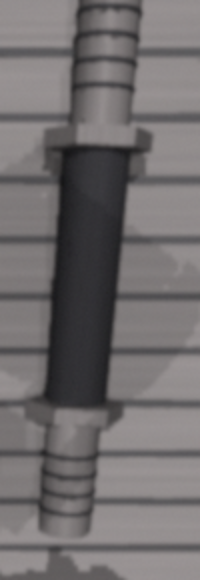

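View pics/r1d.png

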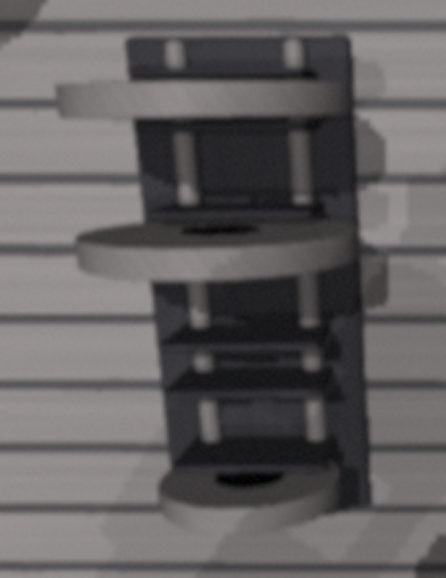

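```bash
python3 - <<'E'
from h import *
np.set_printoptions(precision=2,suppress=True)
c=(593,-291.5)
goto((*c,140),down(-.037)); grip(64); im,p=snap("h0"); move_linear((*c,26),150); print(state()["ft_force"])
grip(20); s=state(); print(s["finger_gap"],s["ft_force"],s["ee_pos"])
move_linear((*c,180),200); pause(.3); snap("h1"); snap("h1t","top"); snap("h1s","side"); s=state(); print(s["finger_gap"],s["ft_force"],s["wrist_torque"],s["time"])
E
```

```text
[ 1.01 -0.76  0.94]
30.38658368005844 [-0.49  1.99  7.19] [ 593.75 -291.78   27.51]
30.22226066225895 [-0.28 -0.34 -6.76] [-0.01 -0.03 -0.  ] 19.4417
```

View pics/h1.png

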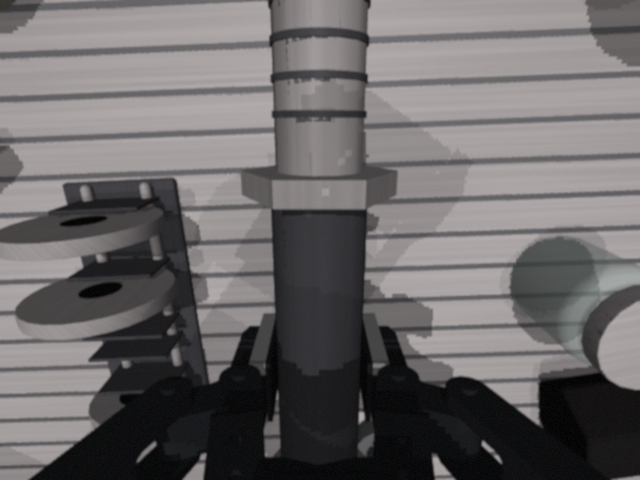

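View pics/h1s.png

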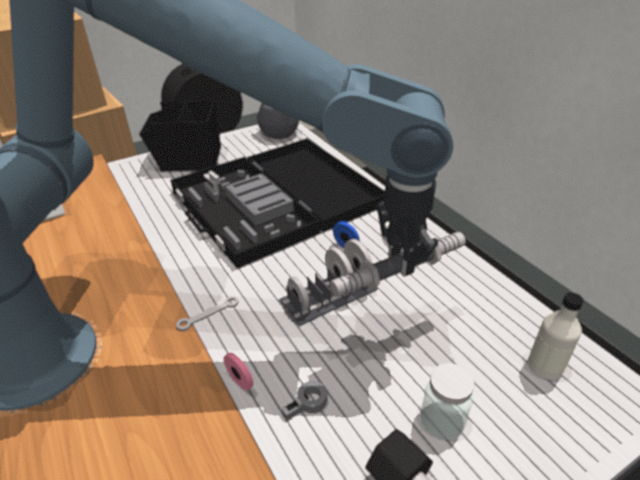

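View pics/h0.png

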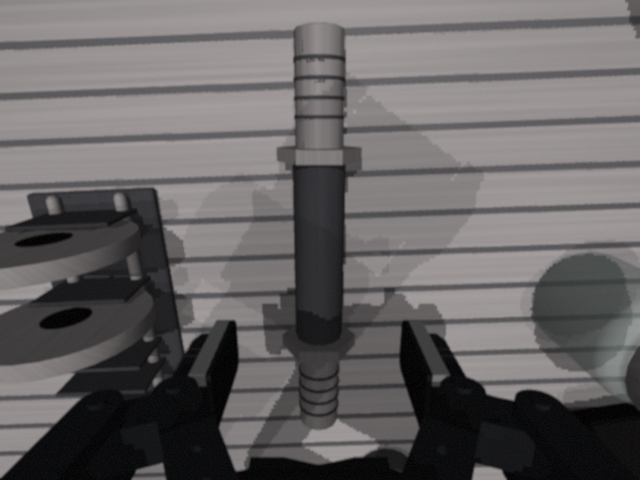

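```bash
python3 - <<'E'
from h import *
np.set_printoptions(precision=2,suppress=True)
c=get_calibration("wrist"); K=np.array(c["camera_matrix"]);T=np.array(c["T_tool_cam"])
def tp(uv,z):
    d=np.linalg.inv(K)@[uv[0],uv[1],1]; d=T[:3,:3]@[d[0],-d[1],-d[2]]; o=T[:3,3]; return o+d*(z-o[2])/d[2]
for v in (168,180,208): print(v,tp((320,v),-16.5),tp((320,v),5.5))
for u in ((247,395)): print(tp((u,190),-5))
im,p=load("h1"); cv2.imwrite("pics/h1c.png",cv2.resize(im[140:240,230:410],None,fx=4,fy=4))
# h0 estimation
im,p=load("h0")
for uv in [(320,160),(320,26)]: print(plane("wrist",uv,22,p)+[1,-2.1,0], p[0])
t=cv2.imread("pics/h1t.png"); cv2.imwrite("pics/h1tc.png",cv2.resize(t[130:300,350:470],None,fx=3.5,fy=3.5))
E
```

```text
168 [ 69.11  -1.34 -16.5 ] [66.58 -1.29  5.5 ]
180 [ 65.94  -1.34 -16.5 ] [62.76 -1.29  5.5 ]
208 [ 58.3   -1.33 -16.5 ] [53.54 -1.28  5.5 ]
[ 61.3  -23.21  -5.  ]
[61.3  21.17 -5.  ]
[ 652.76 -294.91   22.  ] [ 593.34 -291.56  141.31]
[ 723.87 -297.45   22.  ] [ 593.34 -291.56  141.31]
```

View pics/h1c.png

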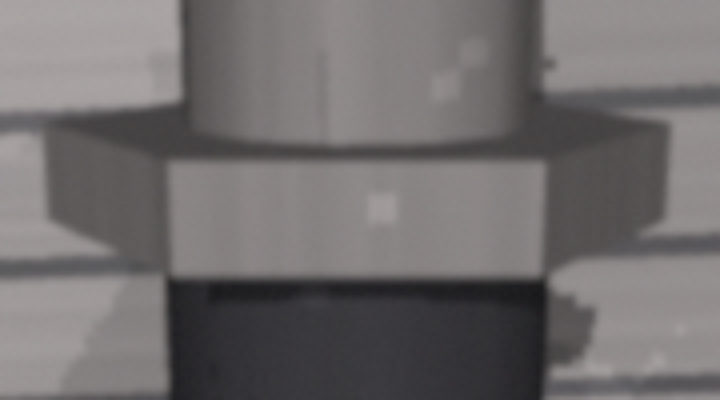

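View pics/h1tc.png

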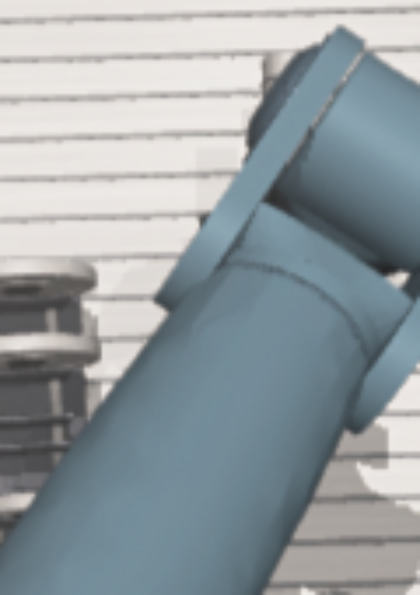

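```bash
python3 - <<'E'
from h import *
np.set_printoptions(precision=2,suppress=True)
c=(457.1,227.8)
goto((*c,180),down(np.pi/2+.057)); move_linear((*c,80),150); pause(.3); snap("p1"); snap("p1t","top");snap("p1s","side"); s=state(); print(s["ee_pos"],s["time"])
E
```

```text
[457.24 227.85  80.28] 22.65
```

View pics/p1.png

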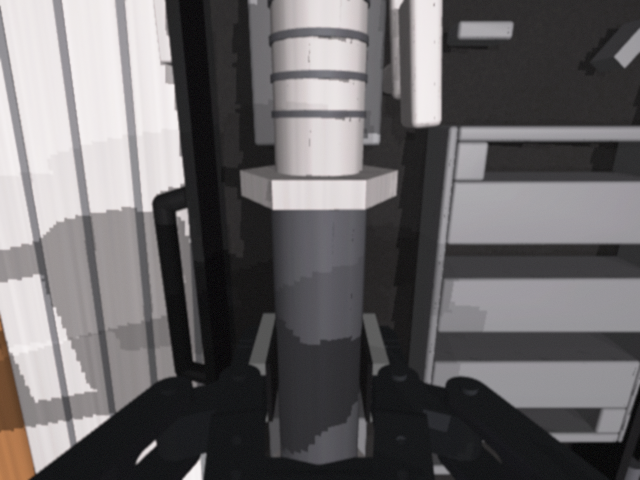

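View pics/p1t.png

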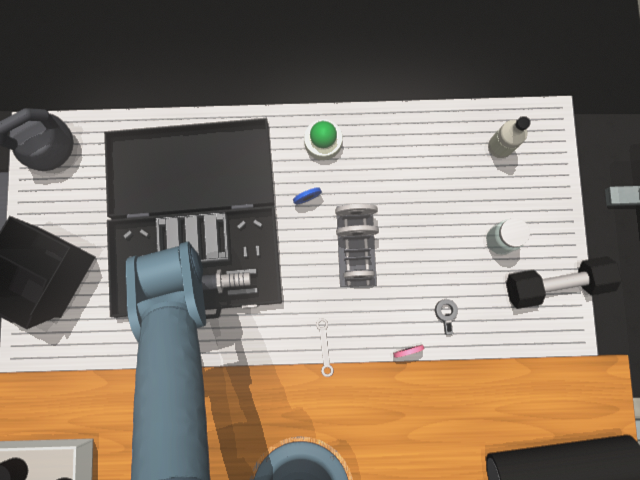

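```bash
python3 - <<'E'
from h import *
np.set_printoptions(precision=2,suppress=True)
im,p=load("p1")
cv2.imwrite("pics/p1c.png",cv2.resize(im[60:220,220:420],None,fx=3.5,fy=3.5))
c=get_calibration("wrist"); K=np.array(c["camera_matrix"]);T=np.array(c["T_tool_cam"])
def tp(uv,z):
    d=np.linalg.inv(K)@[uv[0],uv[1],1]; d=T[:3,:3]@[d[0],-d[1],-d[2]]; o=T[:3,3]; return o+d*(z-o[2])/d[2]
for uv in [(252,137),(270,137),(367,134),(382,134)]: print(tp(uv,51.3))
E
```

```text
[ 77.18 -29.11  51.3 ]
[ 77.18 -21.47  51.3 ]
[78.39 19.64 51.3 ]
[78.39 25.98 51.3 ]
```

View pics/p1c.png

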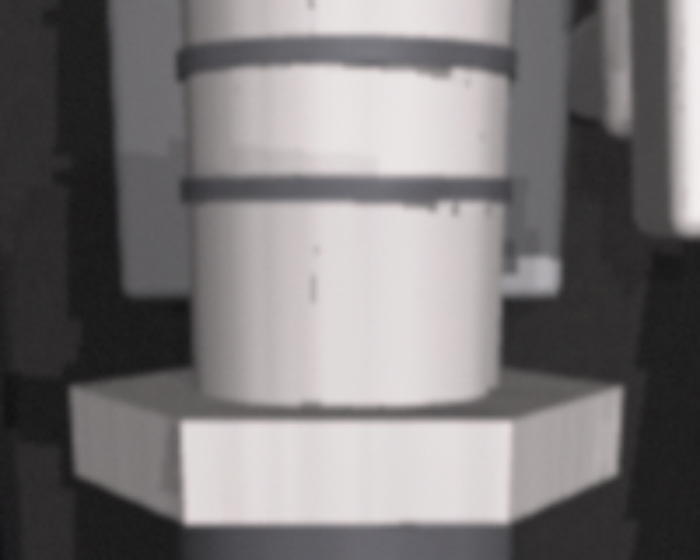

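```bash
python3 - <<'E'
from h import *
np.set_printoptions(precision=2,suppress=True)
im,p=load("p1")
c=np.cos(.057);s=np.sin(.057)
L=lambda P:np.array([[c,s],[-s,c]])@(np.array(P[:2])-[513,231])
for uv in [(262,144.5),(375,144.5)]: print("p1",L(plane("wrist",uv,29,p)))
a,p1=load("w1"); b,p2=load("w2")
# rib end edges from mask
for n in ("w1","w2"):
    im,p=load(n); g=cv2.cvtColor(im,cv2.COLOR_BGR2GRAY)
    for row in ((126,178) if n=="w1" else (235,279)):
        m=np.where((g[row]>75)&(g[row]<175))[0]; m=m[(m>140)&(m<500)]
        seg=np.split(m,np.where(np.diff(m)>1)[0]+1); 
        for q in seg:
            if len(q)>15: print(n,row,q[0],q[-1],L(plane("wrist",(q[0]-.5,row),29,p)),L(plane("wrist",(q[-1]+.5,row),29,p)))
E
```

```text
p1 [-80.48  74.19]
p1 [-32.12  74.18]
w1 126 156 233 [ -80.61 -140.85] [-80.58 -74.22]
w1 126 404 483 [-80.51  70.88] [-80.48 139.11]
w1 178 162 238 [ -36.57 -141.31] [-36.56 -72.81]
w1 178 400 426 [-36.51  70.31] [-36.51  94.29]
w1 178 457 476 [-36.5  120.94] [-36.49 138.7 ]
w2 235 168 191 [-30.21 141.65] [-30.23 119.27]
w2 235 217 241 [-30.24  95.97] [-30.26  72.67]
w2 235 395 468 [-30.38 -69.83] [ -30.44 -138.71]
w2 279 174 244 [-74.43 141.27] [-74.47  72.56]
w2 279 393 462 [-74.57 -70.55] [ -74.62 -138.18]
```

```bash
python3 - <<'E'
from h import *
np.set_printoptions(precision=2,suppress=True)
im,p=load("w1"); print(p, plane("wrist",(193.8,126.5),29,p), plane("wrist",(193.8,126),29,p))
c=np.cos(.057);s=np.sin(.057); print(np.array([[c,s],[-s,c]])@(plane("wrist",(193.8,126.5),29,p)[:2]-[513,231]))
E
```

```text
[[511.85 230.41 259.97]
 [  0.09  -3.14   0.  ]] [439.11 118.44  29.  ] [438.7  118.45  29.  ]
[ -80.19 -108.17]
```

```bash
python3 - <<'E'
from h import *
print(get_calibration("wrist"),get_calibration("top")["T"],get_calibration("side")["T"])
E
```

```text
{'camera_matrix': array([[395.20566264,   0.        , 318.59362757],
       [  0.        , 395.20566264, 253.05638021],
       [  0.        ,   0.        ,   1.        ]]), 'T_tool_cam': array([[-2.12290901e-04,  9.48084851e-01,  3.18017405e-01,
         8.38131527e+01],
       [ 9.99999194e-01, -1.96912151e-04,  1.25458592e-03,
        -6.29822995e-01],
       [ 1.25207539e-03,  3.18017415e-01, -9.48084045e-01,
        -1.23320434e+02],
       [ 0.00000000e+00,  0.00000000e+00,  0.00000000e+00,
         1.00000000e+00]])} [[-2.83603388e-02  9.87042185e-01 -1.57934847e-01  3.32642063e+02]
 [-9.99576506e-01 -2.90339542e-02 -1.95909442e-03 -3.74669498e+01]
 [-6.51918196e-03  1.57812402e-01  9.87447592e-01  1.41093893e+03]
 [ 0.00000000e+00  0.00000000e+00  0.00000000e+00  1.00000000e+00]] [[ 8.55761412e-01  3.27113270e-01 -4.00835770e-01  1.57545320e+02]
 [-5.17280851e-01  5.26534996e-01 -6.74671342e-01 -7.65117200e+02]
 [-9.63988826e-03  7.84702368e-01  6.19797762e-01  7.16845489e+02]
 [ 0.00000000e+00  0.00000000e+00  0.00000000e+00  1.00000000e+00]]
```

```bash
for i in 1 2 3; do python3 - <<'E'
from plant import *
print(get_calibration("wrist")["T_tool_cam"][:,3],get_calibration("wrist")["T_tool_cam"][:,3], state()["time"])
E
done
```

```text
[  83.81315271   -0.629823   -123.3204343     1.        ] [  83.81315271   -0.629823   -123.3204343     1.        ] 22.65
[  83.81315271   -0.629823   -123.3204343     1.        ] [  83.81315271   -0.629823   -123.3204343     1.        ] 22.65
[  83.81315271   -0.629823   -123.3204343     1.        ] [  83.81315271   -0.629823   -123.3204343     1.        ] 22.65
```

```bash
cat >> h.py <<'E'
_snap=snap
def snap(name,n="wrist"):
    r=_snap(name,n)
    if n=="wrist": np.save(f"pics/{name}_T.npy",np.array(get_calibration("wrist")["T_tool_cam"]))
    return r
E
python3 - <<'E'
from h import *
np.set_printoptions(precision=2,suppress=True)
c=(457.1,227.8)
for z in (50,40,35,32.5):
    move_linear((*c,z),60); s=state(); print(z,s["ee_pos"],s["ft_force"],s["wrist_torque"])
    if abs(s["ft_force"][2]+6.8)>15: break
E
```

```text
50 [457.09 227.81  49.79] [ 0.27 -0.55 -5.16] [ 0.05 -0.07 -0.05]
40 [456.62 227.68  39.45] [ 0.81 -0.61 -6.62] [-0.03  0.02  0.02]
35 [456.8  227.72  34.65] [ 0.05 -0.6  -6.21] [-0.01 -0.01  0.04]
32.5 [457.25 227.84  32.56] [ 0.76 -0.76 -5.29] [-0.   -0.06 -0.02]
```

```bash
python3 - <<'E'
from h import *
np.set_printoptions(precision=2,suppress=True)
c=(457.1,227.8)
for z in (31.5,30.5):
    move_linear((*c,z),60); s=state(); print(z,s["ee_pos"],s["ft_force"])
    if s["ft_force"][2]>0: break
grip(50); pause(.2); s=state(); print(s["ft_force"],s["finger_gap"])
move_linear((*c,150),200); goto((470,250,260),down(np.pi+.057)); pause(.2); snap("p2"); snap("p2t","top"); print(state()["time"])
E
```

```text
31.5 [457.3  227.87  32.49] [-4.64 -2.09  5.84]
[ 0.16 -0.15 -1.34] 49.941593438758595
27.3083
```

View pics/p2.png

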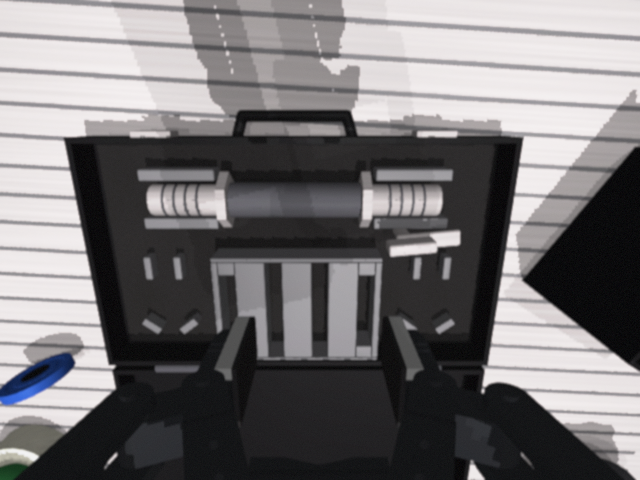

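View pics/p2t.png

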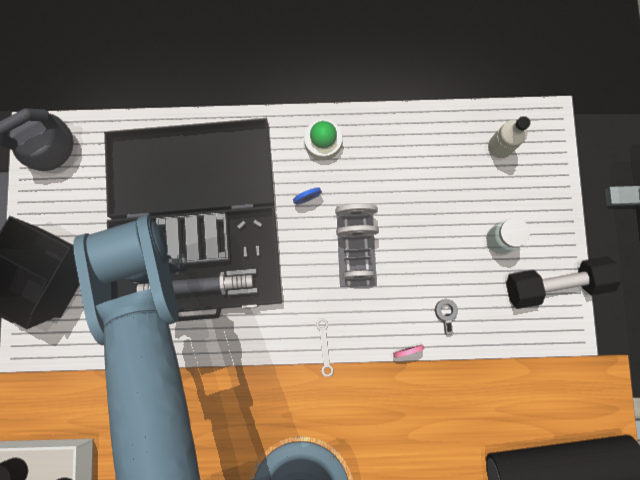

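```bash
python3 - <<'E'
from h import *
np.set_printoptions(precision=2,suppress=True)
piv=(485.7,328.6)
P=lambda q:down(np.pi+.057-q)
goto((*piv,150),P(1.46)); move_linear((*piv,74),150); s=state(); print(s["ft_force"])
grip(12); s=state(); print(s["ft_force"],s["finger_gap"])
goto((*piv,74),P(.6)); s=state(); print(s["ft_force"],s["wrist_torque"])
goto((*piv,74),P(-.1)); s=state(); print(s["ft_force"],s["wrist_torque"])
grip(40); move_linear((*piv,160),200)
goto((470,250,260),down(np.pi+.057)); pause(.2); snap("k3"); print(state()["time"])
E
```

```text
[-0.1   0.52  0.07]
[ 0.31  0.53 -0.14] 12.044082852641761
[ 2.42  2.7  -1.42] [ 0.37 -0.26 -0.06]
[ 2.17  4.53 -1.91] [ 0.79 -0.44 -0.05]
33.1583
```

View pics/k3.png

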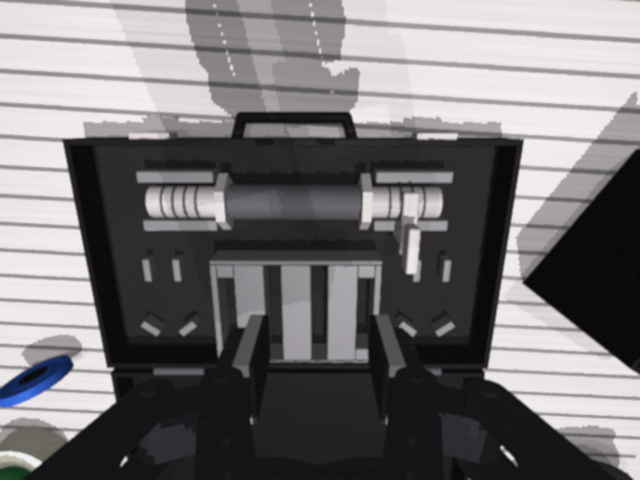

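```bash
python3 - <<'E'
from h import *
np.set_printoptions(precision=2,suppress=True)
goto((540,-155,270),down(np.pi/2)); pause(.2); snap("q1"); print(get_calibration("wrist")["T_tool_cam"]); print(state()["ee_pos"],state()["time"])
E
```

```text
[[  -0.      0.95    0.32   83.78]
 [   1.     -0.      0.     -0.72]
 [   0.      0.32   -0.95 -123.32]
 [   0.      0.      0.      1.  ]]
[ 540.15 -154.24  270.01] 34.925
```

View pics/q1.png

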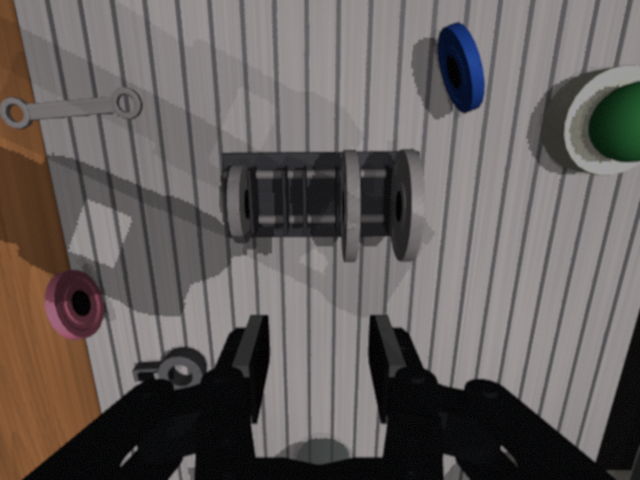

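```bash
cat >> h.py <<'E'
T0=np.array([[0,.94814,.31785,83.5],[1,0,0,0],[0,.31785,-.94814,-123.3],[0,0,0,1.]])
def cam(n,pose=None):
    c=get_calibration(n); K=np.array(c["camera_matrix"])
    if n=="wrist":
        T=np.eye(4); T[:3,:3]=R.from_rotvec(pose[1]).as_matrix(); T[:3,3]=pose[0]; T=T@T0
    else: T=np.array(c["T"])
    return K,T
CY,CO=.057,np.array([513,231.])
def case(x,y):
    c,s=np.cos(CY),np.sin(CY); return CO+np.array([c*x-s*y,s*x+c*y])
E
python3 - <<'E'
from h import *
np.set_printoptions(precision=2,suppress=True)
a,p=load("w1");b,q=load("w2")
for u,v in [((432.2,289.1),(187.3,110.3)),((168.2,289.3),(492.8,110)),((206.1,289.3),(448.9,109.9)),((470.4,289.2),(143.2,110.4)),((165.1,227.4),(478,183.4)),((195.6,227.5),(446.4,183.6)),((473.6,227.5),(158.3,183.8))]:
    A=plane("wrist",u,21,p);B=plane("wrist",v,21,q); print(A[:2],B[:2],A[:2]-B[:2])
im,p=load("q1"); cv2.imwrite("pics/q1c.png",cv2.resize(im[130:280,210:440],None,fx=3.4,fy=3.4,interpolation=cv2.INTER_CUBIC))
E
```

```text
[581.15 347.83] [585.43 348.2 ] [-4.27 -0.37]
[596.3   84.96] [600.42  85.18] [-4.12 -0.22]
[594.16 122.7 ] [598.38 122.98] [-4.22 -0.28]
[579.1  385.89] [583.22 386.18] [-4.12 -0.3 ]
[532.4   86.11] [537.23  86.32] [-4.83 -0.21]
[530.86 114.92] [535.43 115.1 ] [-4.57 -0.18]
[515.94 377.56] [520.52 377.77] [-4.58 -0.2 ]
```

View pics/q1c.png

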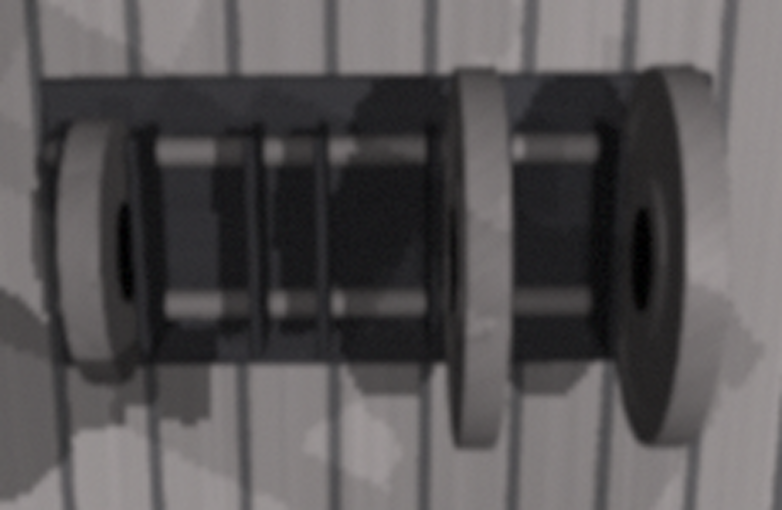

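```bash
sed -i 's/83.5\],\[1,0,0,0\]/81.4],[1,0,0,0]/' h.py; python3 - <<'E'
from h import *
np.set_printoptions(precision=1,suppress=True)
im,p=load("q1"); f=lambda u,v:(210+u/3.4,130+v/3.4)
for n,ul,ur,row,zt,top,bot,zc in (("s",58,104,240,77,120,362,42),("lm",462,512,250,105,68,447,57),("lr",681,726,250,105,66,447,57)):
    a=plane("wrist",f(ul,row),zt,p);b=plane("wrist",f(ur,row),zt,p); um=(ul+ur)/2
    t=plane("wrist",f(um,top),zc,p); bb=plane("wrist",f(um,bot),zc,p)
    print(n,a[:2],b[:2],"mid x",(a+b)[0]/2,"w",b[0]-a[0]," y ends",t[1],bb[1],"mid",(t+bb)[1]/2)
print("rods",[plane("wrist",f(*q),20,p)[:2] for q in [(185,150),(190,303),(550,150),(550,302)]])
print("base left top/bot",plane("wrist",f(40,80),6,p)[:2],plane("wrist",f(48,355),6,p)[:2],plane("wrist",f(710,72),6,p)[:2])
print("fins mid",[plane("wrist",f(u,130),46,p)[:2] for u in (253,322)],[plane("wrist",f(u,350),46,p)[:2] for u in (253,322)])
E
```

```text
s [ 466.2 -134.1] [ 477.1 -134.1] mid x 471.6433960305453 w 10.93360832778103  y ends -109.79774106041319 -174.39738485756305 mid -142.09756295898814
lm [ 560.3 -130.7] [ 571.2 -130.7] mid x 565.7219082224206 w 10.8584976011158  y ends -95.65871227508964 -193.38325200669934 mid -144.5209821408945
lr [ 607.9 -130.6] [ 617.6 -130.6] mid x 612.7394808717705 w 9.772763715898918  y ends -95.10113280561886 -193.28861422332602 mid -144.19487351447245
rods [array([ 489.5, -120.2]), array([ 489.2, -163.2]), array([ 589.8, -120. ]), array([ 591.7, -162.8])]
base left top/bot [ 447.8 -102.6] [ 444.1 -182.7] [ 635.5 -100.1]
fins mid [array([ 510.6, -111.8]), array([ 528.1, -111.8])] [array([ 509.1, -169.8]), array([ 527.6, -169.8])]
```

```bash
python3 - <<'E'
from h import *
np.set_printoptions(precision=1,suppress=True)
f=lambda u,v:(290+u/2.6,150+v/2.6)
for q,z in (((118,155),57),((228,153),57),((120,210),57),((231,207),57),((143,324),42),((210,322),42),((149,245),13),((202,243),13)): print(plane("top",f(*q),z))
E
python3 - <<'E'
import cv2
t=cv2.imread("pics/q1.png");cv2.imwrite("pics/q1e.png",cv2.resize(t[140:260,225:300],None,fx=5,fy=5,interpolation=cv2.INTER_CUBIC))
t=cv2.imread("pics/p2t.png");cv2.imwrite("pics/tr.png",cv2.resize(t[195:300,325:390],None,fx=5.6,fy=5.6,interpolation=cv2.INTER_CUBIC))
E
```

```text
[616.4 -95.3  57. ]
[ 615.3 -191.    57. ]
[567.8 -95.4  57. ]
[ 567.6 -191.4   57. ]
[ 469.8 -112.4   42. ]
[ 469.9 -170.3   42. ]
[ 543.1 -121.9   13. ]
[ 543.5 -169.1   13. ]
```

View pics/tr.png

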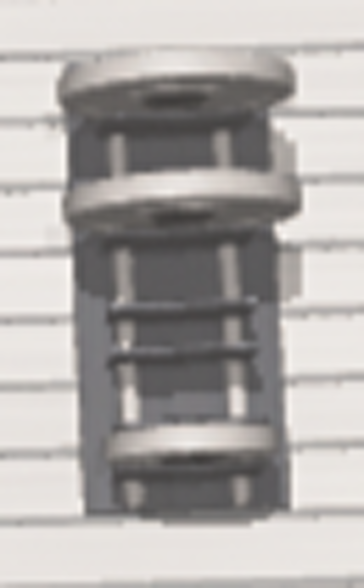

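```bash
python3 - <<'E'
from h import *
np.set_printoptions(precision=1,suppress=True)
for q in ((344.3,273.6),(374.5,273.6)): print(plane("top",q,42))
s=state(); print(s["time"])
c=(471.4,-142.5)
goto((*c,150),down(np.pi/2)); grip(30); move_linear((*c,67.5),120); s=state(); print(s["ft_force"],s["ee_pos"])
grip(4); s=state(); print(s["finger_gap"],s["ft_force"],s["ee_pos"])
snap("g1"); print(state()["time"])
E
```

```text
[ 472.2 -110.9   42. ]
[ 470.2 -178.7   42. ]
34.925
[-0.7  0.4 -0.3] [ 472.  -142.8   68.2]
8.893397743068759 [-0.4  0.3  3.8] [ 472.1 -142.9   68.5]
37.0
```

View pics/g1.png

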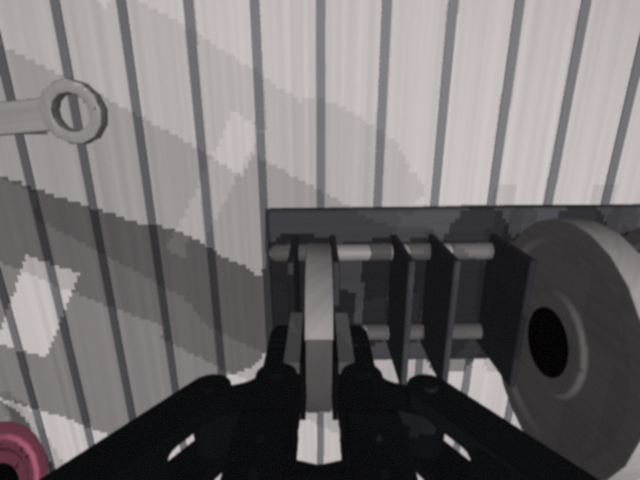

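```bash
python3 - <<'E'
from h import *
np.set_printoptions(precision=1,suppress=True)
s=state()
move_linear((s["ee_pos"][0],s["ee_pos"][1],180),200); print(state()["finger_gap"])
c=case(52,-66); print(c)
goto((*c,180),down(np.pi+.057)); move_linear((*c,115),150); pause(.2); snap("g2"); s=state(); print(s["ee_pos"],s["ft_force"],s["time"],s["finger_gap"])
E
```

```text
8.769914813485876
[568.7 168.1]
[569.5 168.1 116.3] [ 0.2 -0.1 -2.2] 39.7833 9.254863783367632
```

View pics/g2.png

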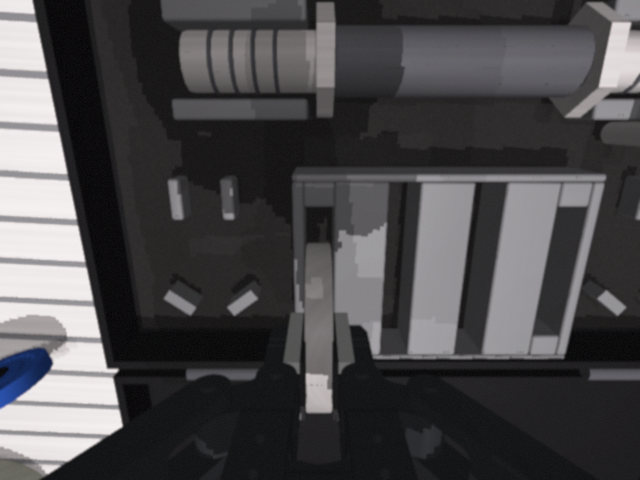

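```bash
python3 - <<'E'
from h import *
np.set_printoptions(precision=1,suppress=True)
im,p=load("g2"); c,s=np.cos(CY),np.sin(CY)
L=lambda P:np.array([[c,s],[-s,c]])@(np.array(P[:2])-CO)
for uv in ((304,207),(334,207),(319,207),(385,260)): print(uv,L(plane("wrist",uv,38,p)))
print(L(p[0]))
cv2.imwrite("pics/g2c.png",cv2.resize(im[160:380,270:420],None,fx=2.7,fy=2.7))
E
```

```text
(304, 207) [ 14.3 -73.6]
(334, 207) [ 14.3 -58. ]
(319, 207) [ 14.3 -65.8]
(385, 260) [ 43.5 -30. ]
[ 53.1 -66. ]
```

View pics/g2c.png

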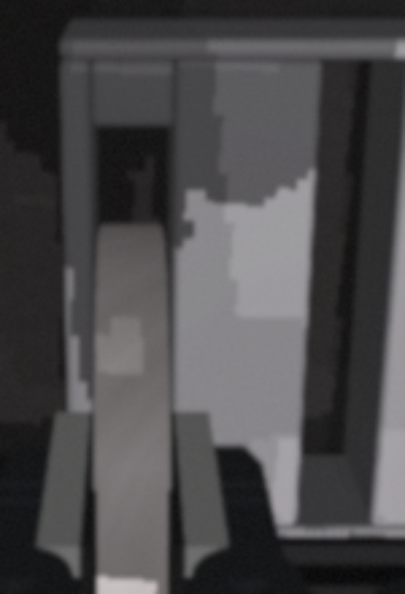

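```bash
cat >> h.py <<'E'
def descend(c,zs,zref,lim=6,rate=60):
    # step down until contact force rises by lim above the carried weight
    f0=state()["ft_force"][2]
    for z in zs:
        move_linear((c[0],c[1],z),rate); s=state(); f=s["ft_force"]
        print(z,np.round(s["ee_pos"],1),np.round(f,1))
        if f[2]-f0>lim: return z
    return zs[-1]
E
python3 - <<'E'
from h import *
c=case(52,-66)
z=descend(c,[85,75,70,68,67,66,65],0)
s=state(); grip(22); print(state()["finger_gap"],state()["ft_force"]); move_linear((*c,150),200); print(state()["time"])
E
```

```text
85 [568.7 168.1  84.8] [ 0.2 -1.  -2.9]
75 [568.2 168.   74.4] [ 1.2  0.7 -3.1]
70 [568.4 168.   69.6] [-0.7 -0.3 -2.3]
68 [568.6 168.1  67.9] [ 0.6 -1.  -2.2]
67 [568.6 168.1  67. ] [-0.1 -0.4 -2.4]
66 [568.9 168.1  66.4] [-1.4 -0.2  1.5]
65 [569.1 168.1  66.3] [-2.6 -0.3  7.5]
21.79088956217766 [0.65593325 0.2805024  0.21959213]
42.8583
```

```bash
python3 - <<'E'
from h import *
def do(c,dst,tag):
    goto((*c,170),down(np.pi/2)); grip(28); move_linear((*c,87),120); print(np.round(state()["ft_force"],1))
    grip(4); s=state(); print("gap",s["finger_gap"],np.round(s["ee_pos"],1)); zg=s["ee_pos"][2]
    move_linear((*c,190),200); d=case(*dst); goto((*d,190),down(np.pi+.057)); move_linear((*d,130),150); pause(.2); snap(tag); print("gap",state()["finger_gap"],np.round(state()["ee_pos"],1),state()["time"])
do((566.0,-143.4),(52,-22),"l1")
E
```

```text
[0.1 0.1 0.4]
gap 9.187194008606582 [ 567.  -143.8   88.3]
gap 9.353099177288565 [567.  212.1 131.4] 48.2167
```

View pics/l1.png

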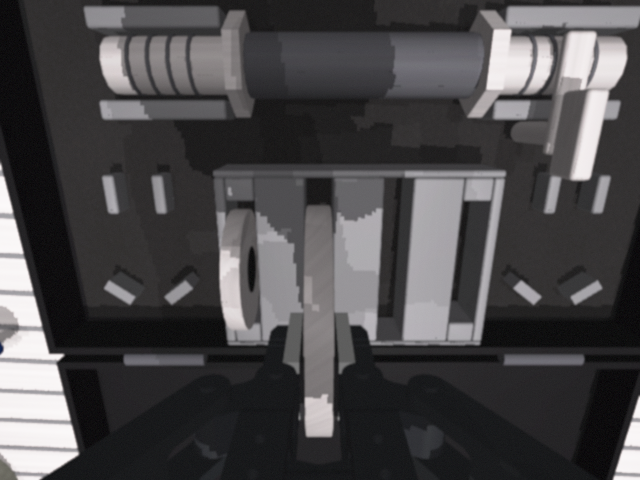

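```bash
python3 - <<'E'
from h import *
c=case(52,-22)
z=descend(c,[105,95,88,86,85,84,83,82],0,8)
grip(22); print(state()["finger_gap"],state()["ft_force"]); move_linear((*c,170),200); print(state()["time"])
def do(c,dst,tag):
    goto((*c,170),down(np.pi/2)); grip(28); move_linear((*c,87),120); print(np.round(state()["ft_force"],1))
    grip(4); s=state(); print("gap",s["finger_gap"],np.round(s["ee_pos"],1)); zg=s["ee_pos"][2]
    move_linear((*c,190),200); d=case(*dst); goto((*d,190),down(np.pi+.057)); move_linear((*d,130),150); pause(.2); snap(tag); print("gap",state()["finger_gap"],np.round(state()["ee_pos"],1),state()["time"])
do((613.2,-143.3),(52,22),"l2")
E
```

```text
105 [566.  212.  104.5] [ 0.2  0.  -5.3]
95 [565.7 211.9  94.3] [-0.4  0.1 -4.9]
88 [565.7 211.9  87.4] [ 0.2 -0.7 -4.6]
86 [566.1 212.   86. ] [ 0.6  0.6 -3.8]
85 [566.2 212.   85. ] [ 0.7 -0.1 -5.2]
84 [566.4 212.1  84.3] [-0.5  0.1 -3.5]
83 [566.7 212.1  84.2] [-3.4 -1.4  6. ]
22.181319850277124 [-0.51077237 -0.50148288 -0.26493945]
51.2333
[ 0.4 -0.8 -0.2]
gap 8.894415686171476 [ 614.1 -143.7   88.4]
gap 8.67430384630804 [564.5 256.1 131.5] 56.9
```

View pics/l2.png

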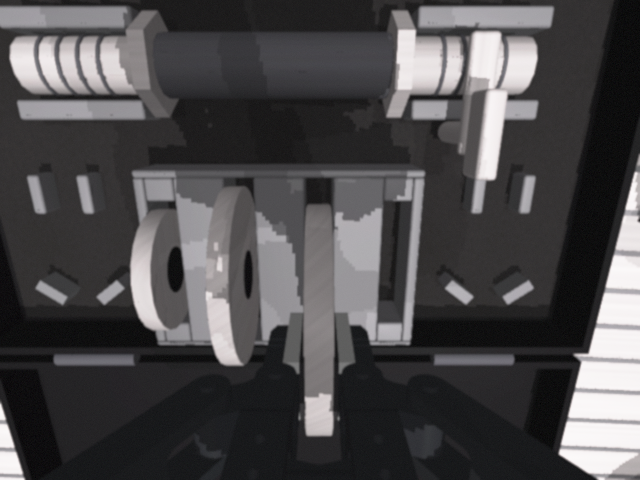

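```bash
python3 - <<'E'
from h import *
c=case(52,22)
z=descend(c,[105,95,88,86,85,84,83,82],0,8)
grip(22); print(state()["finger_gap"],state()["ft_force"]); move_linear((*c,170),200)
goto((385,-340,250),down(0.05)); grip(70); pause(.1); snap("c1"); snap("c1t","top"); print(state()["time"],state()["ee_pos"])
E
```

```text
105 [563.5 255.9 104.5] [ 0.4 -0.6 -5. ]
95 [563.2 255.8  94.3] [-0.2 -0.3 -5.2]
88 [563.2 255.8  87.3] [ 0.4  0.3 -6.1]
86 [563.6 255.9  86. ] [ 0.4 -0.2 -5.3]
85 [563.7 255.9  85. ] [ 0.3  0.1 -5. ]
84 [563.9 256.   84.4] [ 0.1  1.  -2.1]
83 [564.2 256.1  84.3] [-3.7 -1.1  5.9]
21.963961769848567 [ 0.34118895 -0.03783503 -0.10757313]
62.875 [ 385.00187897 -340.00377225  250.00240952]
```

View pics/c1.png

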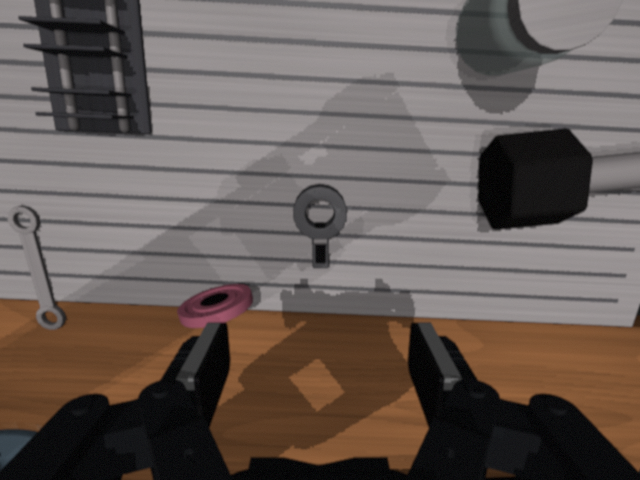

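View pics/c1t.png

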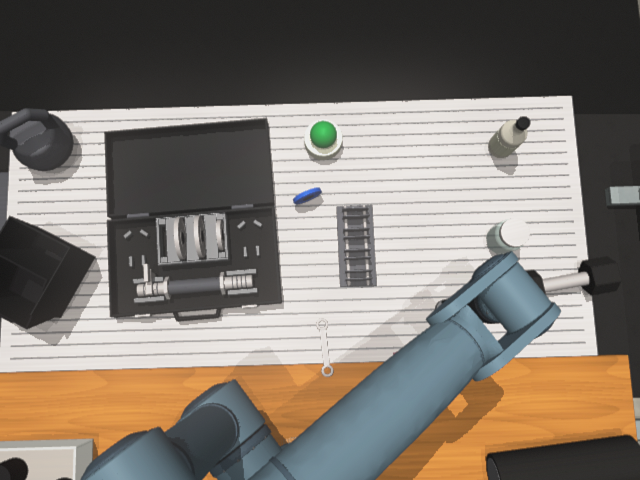

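```bash
python3 - <<'E'
from h import *
np.set_printoptions(precision=1,suppress=True)
im,p=load("c1"); g=cv2.cvtColor(im,cv2.COLOR_BGR2GRAY)
cv2.imwrite("pics/c1c.png",cv2.resize(im[170:280,270:370],None,fx=5,fy=5,interpolation=cv2.INTER_CUBIC))
for uv,z in (((293,210),22),((348,210),22),((320,185),22),((320,236),22),((320,210),22),((320,266),18)): print(uv,plane("wrist",uv,z,p))
E
```

```text
(293, 210) [ 388.5 -316.7   22. ]
(348, 210) [ 391.  -366.3   22. ]
(320, 185) [ 412.3 -339.9   22. ]
(320, 236) [ 365.3 -342.3   22. ]
(320, 210) [ 389.8 -341.1   22. ]
(320, 266) [ 334.3 -343.9   18. ]
```

View pics/c1c.png

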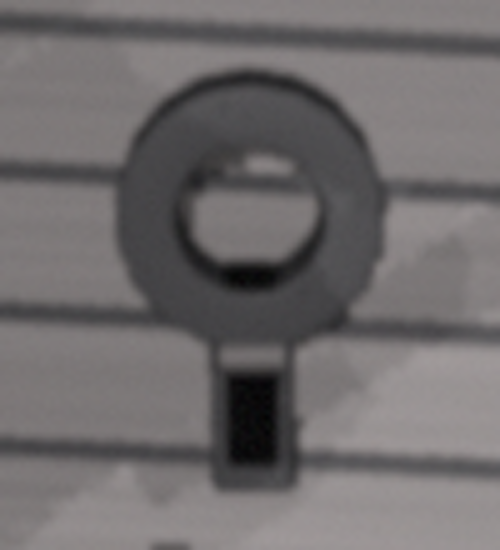

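```bash
python3 - <<'E'
from h import *
np.set_printoptions(precision=1,suppress=True)
c=(387.2,-341.2)
goto((*c,120),down(.06)); move_linear((*c,23),120); print(state()["ft_force"],state()["ee_pos"])
grip(35); s=state(); print(s["finger_gap"],s["ft_force"],s["ee_pos"])
move_linear((*c,140),200); pause(.1); snap("c2"); print(state()["finger_gap"],state()["ft_force"],state()["time"])
E
```

```text
[-0.7 -0.3  0.4] [ 387.7 -341.9   23.9]
48.20147989409842 [-0.2  0.5  6.4] [ 388.  -342.2   24.4]
48.66783717915981 [-0.6  0.1 -0.7] 65.6167
```

View pics/c2.png

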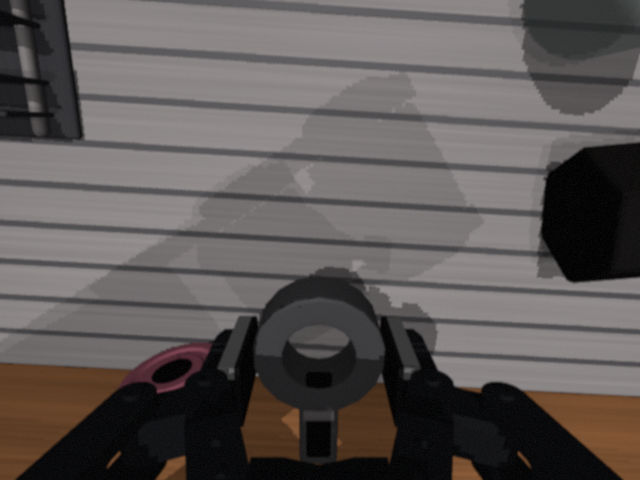

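```bash
python3 - <<'E'
from h import *
np.set_printoptions(precision=1,suppress=True)
im,p=load("c2")
cv2.imwrite("pics/c2c.png",cv2.resize(im[260:480,230:410],None,fx=2.7,fy=2.7))
z=p[0][2]-2.4
for uv in ((256,350),(384,350),(320,298),(320,410)): print(plane("wrist",uv,z,p)-p[0])
for uv in ((300,463),(337,463)): print(plane("wrist",uv,z-4,p)-p[0])
E
```

```text
[ 0.5 23.  -2.4]
[  3.4 -23.7  -2.4]
[22.7  0.9 -2.4]
[-24.8  -2.   -2.4]
[-55.9   4.5  -6.4]
[-54.9 -11.   -6.4]
```

View pics/c2c.png

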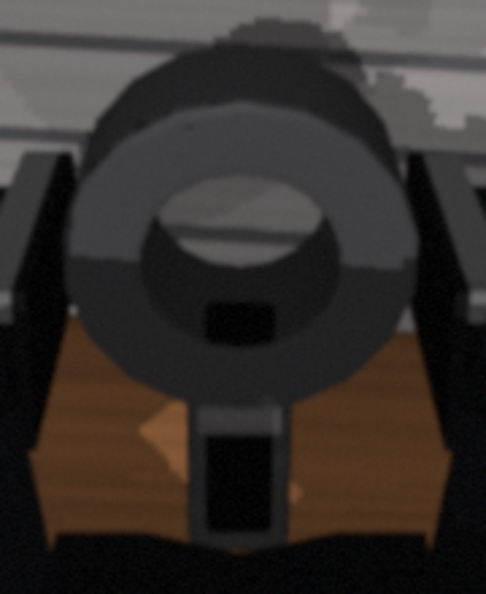

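```bash
python3 - <<'E'
from h import *
np.set_printoptions(precision=1,suppress=True)
c=case(52.6,-132)
goto((*c,150),down(.057)); move_linear((*c,85),150); pause(.2); snap("n1"); print(state()["ee_pos"],state()["finger_gap"],state()["time"])
E
```

```text
[573.9 102.2  86.3] 48.029398097193216 68.2
```

View pics/n1.png

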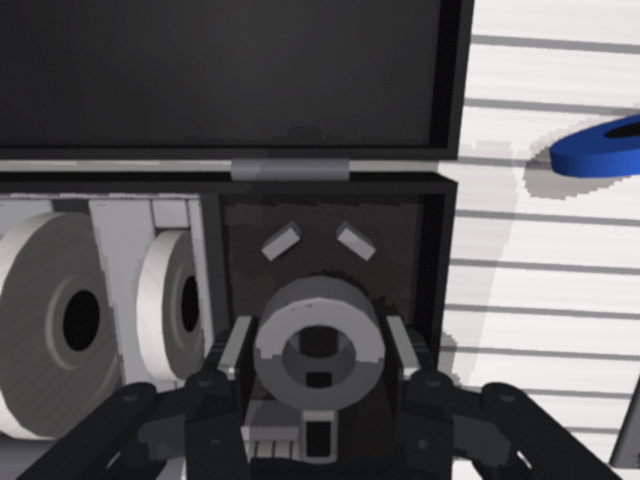

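```bash
python3 - <<'E'
from h import *
np.set_printoptions(precision=1,suppress=True)
c=case(52.6,-132)
z=descend(c,[60,50,44,40,36,33,31,30,29,28],0,6)
grip(58); print(state()["finger_gap"],state()["ft_force"]); move_linear((*c,120),150)
goto((*case(10,-60),280),down(np.pi+.057)); pause(.2); snap("n2"); print(state()["time"])
E
```

```text
60 [572.8 102.2  59.5] [ 0.3  0.6 -1. ]
50 [572.6 102.2  49.4] [ 0.2  0.3 -1.2]
44 [572.7 102.2  43.5] [ 0.2  0.4 -0.5]
40 [572.8 102.2  39.7] [ 0.6  0.  -0.4]
36 [572.8 102.2  35.7] [ 0.1 -0.1 -0.7]
33 [572.8 102.2  32.7] [ 0.1 -0.3 -0.8]
31 [572.9 102.2  30.9] [-0.2  0.3 -0.9]
30 [573.  102.2  30. ] [-0.4 -0.8 -1.4]
29 [573.3 102.2  29.4] [-1.3 -0.5  2.5]
28 [573.3 102.2  29.3] [-4.9 -0.3 11. ]
57.87693411867575 [-0.3 -0.2  0.6]
74.9083
```

View pics/n2.png

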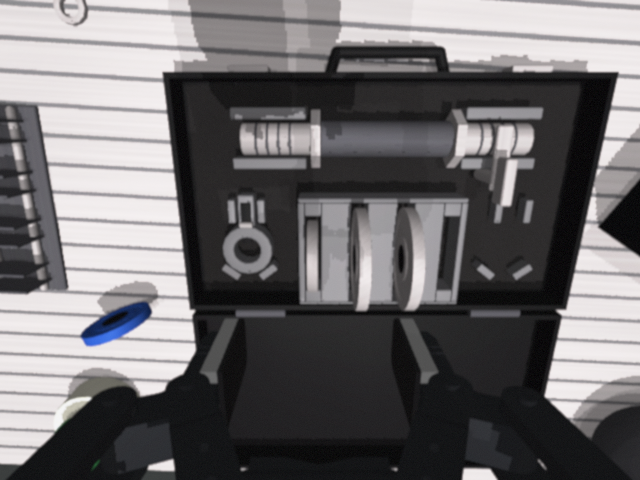

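```bash
python3 - <<'E'
from h import *
np.set_printoptions(precision=3,suppress=True)
goto((430,-60,330),down(np.pi)); pause(.2); snap("f1","top"); snap("f1s","side"); print(state()["time"])
im=cv2.imread("pics/n2.png"); cv2.imwrite("pics/n2c.png",cv2.resize(im[90:320,200:560],None,fx=2.2,fy=2.2,interpolation=cv2.INTER_CUBIC))
t=cv2.imread("pics/f1.png"); t=np.clip((t/255.)**.5*255,0,255).astype(np.uint8); cv2.imwrite("pics/f1b.png",cv2.resize(t[90:370,0:300],None,fx=2.1,fy=2.1))
E
```

```text
76.2083
```

View pics/n2c.png

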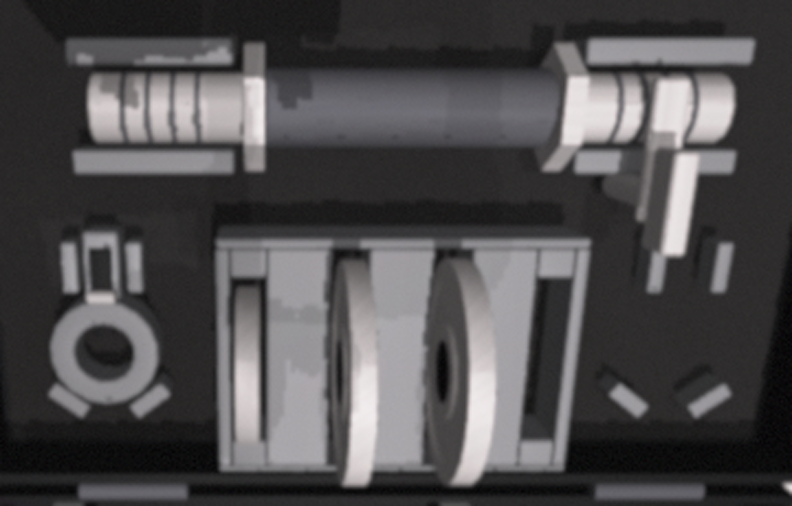

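View pics/f1b.png

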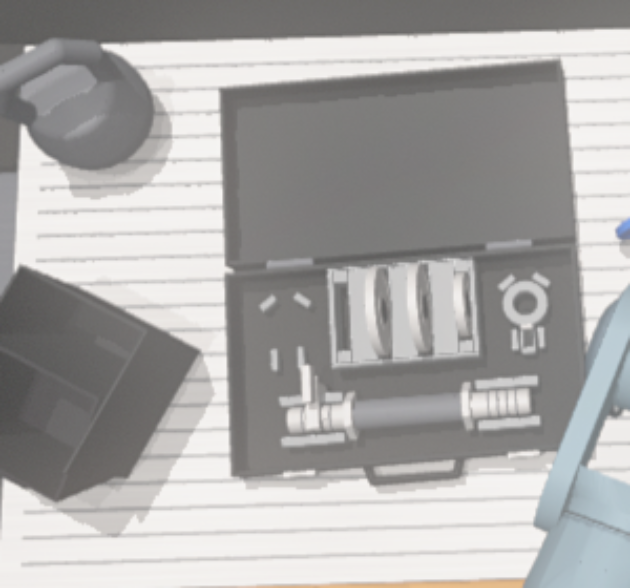

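View pics/f1s.png

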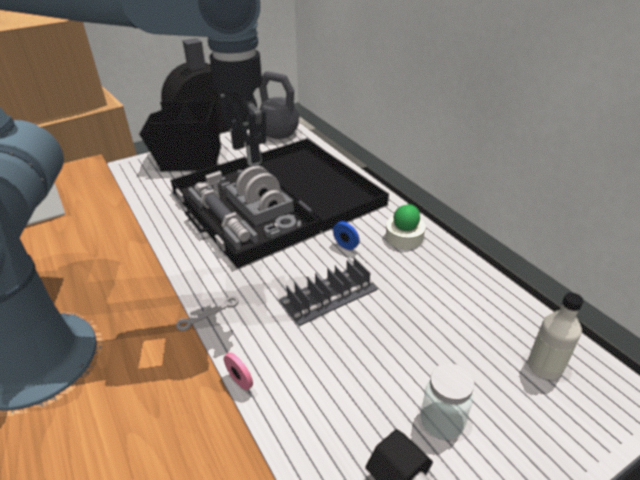

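```bash
python3 - <<'E'
from h import *
np.set_printoptions(precision=3,suppress=True)
im,p=load("n2"); f=lambda u,v:(200+u/2.2,90+v/2.2)
a=plane("wrist",f(685,154),70,p);b=plane("wrist",f(673,254),70,p); d=a-b
print(a,b,"len",np.hypot(*d[:2]),"q",CY+np.pi-np.arctan2(d[1],d[0])%(2*np.pi))
a=plane("wrist",f(676,80),50,p); b=np.array(case(-21.7,99)); d=a[:2]-b; print("tip q",(CY+np.pi-np.arctan2(d[1],d[0]))%(2*np.pi),np.hypot(*d))
E
```

```text
[466.832 327.379  70.   ] [504.677 330.757  70.   ] len 37.995776926009874 q -0.03201737984823083
tip q 0.03495591448510549 45.0694437220455
```

```bash
python3 - <<'E'
from h import *
print(close_job()); print(state()["time"])
E
```

```text
the job is handed in; nothing more can be done
None
the job is handed in; nothing more can be done
```

The kit is packed, and I handed the job in at about 76 s of the 210 s allowed. `close_job` reports no verdict.

- **What I did:**
  - I turned the keeper aside, laid the handle in its cradle and turned the keeper back across it.
  - The rack's small plate went into the short slot on the case's −y side, and the two large plates into the two long slots.
  - The one clip went flat into the −y nest with its tab in the channel.
- **What was there:** I found three plates and one clip. That makes four, the fewest the task allows. The rack was empty in the last pictures and I saw no second clip or fourth plate anywhere. The blue and pink discs, the jar, the tape and the ball I left alone.
- **Last checks:** Every placed piece met the floor within about 0.2 mm of the expected height. The final pictures show the handle's flanges inside the ribs and the plates upright in slots of their own size. They also show the clip's tab between its blocks and the keeper at about 0 (−0.03 and +0.03 rad from two readings).
- **What disagreed:**
  - The wrist camera's calibration changed by about 2 mm between calls, so I used one corrected camera offset from two opposing views of the case. It matched the insert to about 0.3 mm.
  - Before that fix, one reading of the handle above the cradle was about 2–4 mm off endwise. I went ahead because the fit allows 5 mm, and it went in without resistance.
  - The keeper first stopped at about 1.46 instead of 1.55, still past the 1.4 needed to clear the handle.

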